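# Put the gingerbread away in the vacuum keeper

## Task

Put the gingerbread rounds away in the vacuum keeper: first move the jam jar standing on its white plate upright into the free place of the wooden tray beside the other jars, then stack all the rounds flat on the plate in one neat, centred pile and set the clear dome over them, gently, so that it sits flat on its seat. Then pump the air out with at least three full squeezes of the red trigger against its grip, letting it spring right back after each. Leave the other jars, the timer and the spatula where they are.

Things in the scene. Friction and masses are not known exactly. Their poses are not given: they have to be found in the camera images.
- keeper: Fixed vacuum keeper. Origin: on the worktop under the centre of its round grey base (170 mm across, 18 mm high, black gasket for the dome's rim, white plate in the middle); x points from the plate to the hand pump, z up. Pump: 90 mm wide foot (x = 55 to 275 mm, 12 mm high), lying aluminium barrel (x = 120 to 264 mm, top 66 mm high), dial gauge (x = 240 mm, top 110 mm high), grip and trigger.
- plate (a point): Centre of the top face of the keeper's round white plate, 120 mm across, 24 mm above the worktop and 6 mm above the gasket round it. Same axes as the keeper.
- pump_grip (a point): Middle of the pump's fixed black grip, 135 mm above the worktop, at x = 197 mm, y = 0 in the keeper's frame; same axes. An upright bar 24 mm thick (x) by 26 mm wide (y), its top 165 mm above the worktop. The trigger is on its side towards the plate; squeezed home, the middle of the pair (34 mm over both) is 5 mm nearer the plate than this point.
- trigger_pad (a point): Point on the red trigger's outer face (towards the plate), 135 mm above the worktop, where it is pulled. The trigger is a bar 10 mm thick, 22 mm wide, its top about 160 mm high, hinged at the barrel 62 mm above the worktop (hinge along the keeper's y). Released it leans away from the grip: grip and trigger measure 51 mm along x here; squeezed home 34 mm.
- trigger (a joint): Angle of the pump trigger in rad: 0 released, 0.22 squeezed home against the grip (above 0.165 counts as a full squeeze, below 0.03 as sprung back). A spring returns it: at the pad about 3.5 N at the start and 11 N squeezed home.
- dome: Loose clear plastic dome, open below, 0.28 kg, rim 144 mm outside and 136 mm inside, 115 mm tall without its knob, 110 mm inside. Origin: centre of its rim plane (underside), z up. Stands rim down on the worktop at the start. On the keeper its rim goes round the white plate (8 mm clearance) and stands on the gasket: origin 6 mm below plate.
- dome_knob (a point): Middle of the dome's black knob: round, 32 mm across, 24 mm high, on a thin 12 mm neck above the dome's top; 139 mm above the dome's rim, top at 151 mm.
- sheet: Fixed aluminium baking sheet, 220 (x) by 310 (y) mm, top face 6 mm above the worktop; origin on the worktop under its centre, z up. The rounds lie on it at the start, about 100 mm apart.
- tray: Fixed low wooden tray, 92 (x) by 250 (y) mm outside, walls 5 mm thick and 16 mm high, inner floor 5 mm above the worktop; origin on the worktop under its centre, z up. Two filled jars stand in it at y = -85 and -18 mm; the free place is at about x = 0, y = +70 mm of the tray's frame.
- jar: The stray jam jar, dark red with a white lid, 60 mm diameter (lid 62 mm, from 57 to 70 mm), 70 mm tall, 0.22 kg. Origin: centre of its underside, z up. At the start it stands on the keeper's plate, in the way.
- jar_left: Jam jar of the same kind, standing in the tray; to be left alone. Origin: centre of its underside.
- jar_mid: Jam jar of the same kind, standing in the middle of the tray; to be left alone. Origin: centre of its underside.
- timer: Yellow kitchen timer, 68 mm across and 42 mm high, on the worktop; to be left alone. Origin: centre of its underside.
- spatula: Spatula lying on the worktop, 240 mm long; to be left alone. Origin near its middle.
- round1: Round gingerbread, firm, brown with a plain, dark or white top, 64 mm diameter, 14 mm thick, about 50 g. Origin: centre of its underside, z up. May be absent (3 to 5 of the five are there).
- round2: Round gingerbread, firm, brown with a plain, dark or white top, 64 mm diameter, 14 mm thick, about 50 g. Origin: centre of its underside, z up. May be absent (3 to 5 of the five are there).
- round3: Round gingerbread, firm, brown with a plain, dark or white top, 64 mm diameter, 14 mm thick, about 50 g. Origin: centre of its underside, z up. May be absent (3 to 5 of the five are there).
- round4: Round gingerbread, firm, brown with a plain, dark or white top, 64 mm diameter, 14 mm thick, about 50 g. Origin: centre of its underside, z up. May be absent (3 to 5 of the five are there).
- round5: Round gingerbread, firm, brown with a plain, dark or white top, 64 mm diameter, 14 mm thick, about 50 g. Origin: centre of its underside, z up. May be absent (3 to 5 of the five are there).
Not all that is in view belongs to the job. Leave any blue or orange look-alike of the jar alone.

How it is judged:
By the outcome, as a careful person would: the job done as asked, in the order asked, and still so for the second after the job is handed in, with the robot touching nothing.
Of round1, round2, round3, round4, round5 only 3 to 5 are there at a start; the rules pass over those that are not, and their reading is None.
At some moment in a run one of round1, round2, round3, round4, round5, dome may be knocked a few centimetres aside while the robot is not near it.
It also fails if it takes over 210 s, if anything falls off the work surface, if the arm or the gripper's body presses on something with over 40 N, if the wrist force passes 120 N, or if a joint passes its speed limit or range.

## Robot

A 6-joint arm with a two-finger parallel gripper is mounted at the origin on the work surface. World frame = base frame: x ahead of the robot, y to its left, z up, the work surface at z = 0. Lengths are in m, angles in rad, forces in N, time in s.
With the tool pointing down it reaches from about 0.35 to 0.775 m from the base axis. Payload 7.3 kg.
Tool frame: the origin (TCP) lies at the very end of the fingers, on their centre line; the grasp point (between the pads) lies 19 mm behind it; z points along the fingers, y is the direction in which the jaws open and shut (so a half turn about z gives the same grasp; the last joint's range is limited). The gripper opens to 92 mm and grips with 3 to 60 N. Pads are 19 mm wide; open, the fingers measure 130 mm over their backs; the gripper's body (75 mm by 190 mm) begins 47 mm behind the grasp point.
Start: joints at [-1.328, 0.342, 1.524, -0, 1.275, -0.146], TCP at [0.199, -0.486, 0.227] pointing down, gripper open.
Joint ranges: [-2.53, 2.53], [-0.77, 2.02], [0.04, 2.7], [-1, 4.14], [0.28, 2.66], [-3.11, 3.11]. Speed limits (rad/s): [2.57, 2.57, 3.14, 3.14, 3.14, 3.14].

## Interface

Orientations are given as [roll, pitch, yaw] about the fixed x, y, z axes, in that order (R = Rz(yaw) Ry(pitch) Rx(roll)).
In Python, from rig import bot gives the robot as it stands. The module is installed in compiled form; this text tells all that it offers.
- The arm moves only by the tool carry_out, never from a script. Its argument "targets" is a list of rows, each an object with "xyz": the shift along the tool's x, y, z in units of 50 cm (1.0 is 50 cm), a list of three; "dr": the turn, a rotation vector about the tool's x, y, z in units of 45 degrees (1.0 is 45 degrees), a list of three; "jaw": the closure, from -1 (fully open) to 1 (shut). A call has 1 to 5 rows; each row is the pose to reach, as a shift and turn from the pose commanded when the call began, along the tool's axes at that moment; what a row does not reach only later rows make up. A row lasts 1/10 s, in which the tool goes at most 50 mm and 8.59 degrees, less where a joint would pass 70% of its speed; a pose out of reach is approached as far as the arm can. A call with a number of a shift or a turn outside -1 to 1 is refused whole. A call with a gripper value outside its range is refused whole. The fingers move at their own pace and stop on an object; the grip force is fixed at half the most. Time passes only in rows, so rows that repeat a pose let the fingers close. It gives the time, the measured TCP pose, the force and the opening at its end, in the units of the state.
- bot.observe(): the state, without advancing time (a new reading comes with each control period).
- bot.get_image(name): name is "side" or "top" or "wrist"; returns a dict with "frame" (384x512x3 uint8, blue, green, red), "camera_matrix" (3x3 intrinsics, pixels), "R" (3x3) and "t" (3): a world point X has camera coordinates R X + t. Camera axes: x right, y down, z forward; pixel columns grow to the right and rows downward; lengths in m; the calibration is good to about 2 mm. The wrist camera is an equidistant fisheye: a pixel r from the principal point sees the ray r / f radians off the axis. A picture is of the moment at which its call begins. There is no depth.
- bot.hand_in(): hands the job in, once; it reports no verdict.
Trained networks look in the newest picture that a camera, given by its name, has taken for a name from the list of things; names that differ only in an ending like _2 or _b are one class to them, and where a whole thing is asked for, a point or a joint stands for the part that bears it (a point fixed in the world has none). Each returns a list of dicts, best first, with "score" (0 to 1); they miss things now and then, are a little off and sometimes report something else, mostly with a low value. They report only what shows in the picture. A call takes as long as a camera call. They do not tell look-alikes from the thing itself.
- bot.search_frame(camera, thing): "extent" ([left, top, right, bottom] in pixels, round what is visible of it).
- bot.trace(camera, thing): "mask" (384x512 bool, what is visible of it) and "extent" ([left, top, right, bottom] in pixels, round what is visible of it).
- bot.landmark_of(camera, thing): "point" ([row, column] in pixels: a listed point, or the origin of a listed thing).
The state is a dict: "time_s": time; "qpos": joint angles; "joint_velocities": joint speeds; "effort": joint torques, N m; "tool_pos": TCP position; "eef_rot": TCP orientation; "ft_force": force on the tool from outside, world axes, zero at the start; "moment": the same for the moment, N m; "opening": finger opening in m.
Only numpy, scipy, OpenCV 4.12 (cv2) and the standard library are available. Lean on these libraries where they do the work, as an engineer would, in place of code of your own. Each camera call takes 0.05 s, during which the arm holds its last target.

## Working session

There is one attempt and no reset: what is moved stays moved. The work goes in short steps, Python scripts to look and compute and a tool call to move; the robot and the scene stay as the last step left them, time stands still between calls to the robot, and variables do not carry over. Pictures are saved under pics/ and viewed, and the job is handed in when it is done.

Besides the shell and the picture viewer there is one more tool, called as name(argument=value, ...) on one line, values as JSON. carry_out: Moves the arm, as the interface text tells. Its arguments: {"type":"object","properties":{"targets":{"type":"array","items":{"type":"object","properties":{"xyz":{"type":"array","items":{"type":"number"}},"dr":{"type":"array","items":{"type":"number"}},"jaw":{"type":"number"}}}}},"required":["targets"]}

```bash
mkdir -p pics
cat > h.py <<'E'
import numpy as np, cv2
from rig import bot
def save(cam,name):
    im=bot.get_image(cam); cv2.imwrite(f'pics/{name}.png',im['frame']); return im
def ray(im,px):  # px=(col,row) pinhole or fisheye
    K=im['camera_matrix'];R=np.array(im['R']);t=np.array(im['t'])
    a=np.array([(px[0]-K[0][2])/K[0][0],(px[1]-K[1][2])/K[1][1]])
    if im.get('fish'):
        r=np.linalg.norm(a); d=np.array([*(a/max(r,1e-9)*np.sin(r)),np.cos(r)])
    else: d=np.array([a[0],a[1],1.])
    return -R.T@t, R.T@d
def atz(im,px,z):
    o,d=ray(im,px); return o+d*(z-o[2])/d[2]
def tri(rays):
    A=np.zeros((3,3));b=np.zeros(3)
    for o,d in rays:
        d=d/np.linalg.norm(d);P=np.eye(3)-np.outer(d,d);A+=P;b+=P@o
    X=np.linalg.solve(A,b)
    return X,[np.linalg.norm((np.eye(3)-np.outer(d,d)/(d@d))@(X-o)) for o,d in rays]
def proj(im,X):
    c=np.array(im['R'])@X+np.array(im['t']);K=np.array(im['camera_matrix'])
    if im.get('fish'):
        r=np.hypot(c[0],c[1]);th=np.arctan2(r,c[2]);s=th/max(r,1e-9);u=np.array([c[0]*s,c[1]*s])
    else: u=c[:2]/c[2]
    return np.array([K[0,0]*u[0]+K[0,2],K[1,1]*u[1]+K[1,2]])
E
python3 - <<'E'
from h import *
s=bot.observe();print({k:np.round(v,3).tolist() for k,v in s.items()})
for c in ['side','top','wrist']:
    im=save(c,c+'0');print(c,np.round(im['camera_matrix'],1).tolist(),np.round(im['R'],3).tolist(),np.round(im['t'],3).tolist())
E
```

```text
{'time_s': 0.0, 'qpos': [-1.328, 0.343, 1.525, -0.0, 1.275, -0.146], 'joint_velocities': [-0.001, 0.001, 0.0, 0.0, 0.0, -0.001], 'effort': [-0.0, -43.124, -24.422, 0.072, 0.056, -0.0], 'tool_pos': [0.199, -0.485, 0.226], 'eef_rot': [-3.14, -0.0, 0.389], 'ft_force': [-0.156, 0.184, 0.152], 'moment': [-0.009, -0.005, 0.036], 'opening': 0.092}
side [[350.8, 0.0, 252.2], [0.0, 350.8, 190.8], [0.0, 0.0, 1.0]] [[-0.921, -0.39, 0.022], [-0.241, 0.523, -0.817], [0.308, -0.758, -0.576]] [0.493, 0.24, 0.767]
top [[445.4, 0.0, 252.6], [0.0, 445.4, 191.4], [0.0, 0.0, 1.0]] [[-0.028, -1.0, -0.0], [-0.997, 0.028, -0.074], [0.074, -0.002, -0.997]] [-0.011, 0.537, 1.246]
wrist [[297.3, 0.0, 254.4], [0.0, 297.3, 189.2], [0.0, 0.0, 1.0]] [[0.379, -0.925, -0.001], [-0.897, -0.368, 0.243], [-0.225, -0.091, -0.97]] [-0.526, -0.032, 0.389]
```

View pics/top0.png

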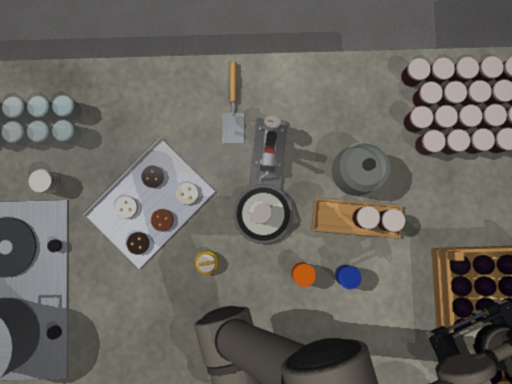

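View pics/side0.png

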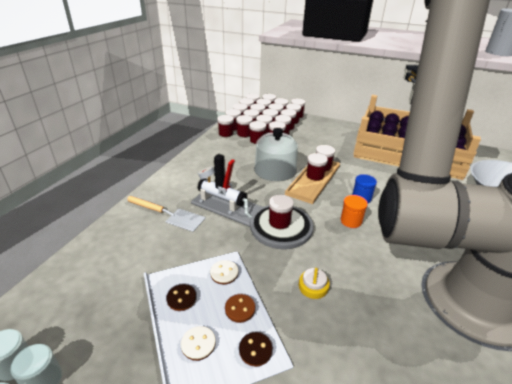

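Run:
```python
from h import *
T=['keeper','plate','pump_grip','trigger_pad','dome','dome_knob','sheet','tray','jar','jar_left','timer','spatula','round1']
H={'keeper':0,'plate':.024,'pump_grip':.135,'trigger_pad':.135,'dome':0,'dome_knob':.139,'round1':.006,'jar':.024,'tray':0}
for c in ['top','side']:
    im=bot.get_image(c)
    for t in T:
        for r in bot.landmark_of(c,t)[:6]:
            if r['score']<.2: continue
            p=r['point'][::-1]; print(c,t,round(r['score'],2),np.round(p,0),np.round(atz(im,p,H.get(t,0)),3)[:2])
```

```text
top keeper 0.66 [264. 213.] [ 0.475 -0.057]
top plate 0.92 [263. 211.] [ 0.48  -0.054]
top pump_grip 0.67 [268. 137.] [ 0.67 -0.07]
top trigger_pad 0.45 [269. 151.] [ 0.633 -0.07 ]
top dome 0.84 [361. 170.] [ 0.592 -0.341]
top dome_knob 0.64 [367. 164.] [ 0.591 -0.323]
top sheet 0.68 [150. 200.] [0.523 0.272]
top tray 0.7 [356. 219.] [ 0.45  -0.321]
top jar 0.91 [258. 212.] [ 0.477 -0.038]
top jar 0.65 [342. 274.] [ 0.3  -0.27]
top jar 0.61 [307. 272.] [ 0.306 -0.171]
top jar_left 0.69 [389. 221.] [ 0.443 -0.415]
top timer 0.91 [207. 261.] [0.342 0.109]
top spatula 0.74 [235. 102.] [0.801 0.019]
top round1 0.86 [154. 177.] [0.587 0.257]
top round1 0.85 [140. 244.] [0.398 0.3  ]
top round1 0.77 [186. 197.] [0.526 0.167]
top round1 0.71 [127. 206.] [0.507 0.337]
top round1 0.63 [160. 220.] [0.465 0.24 ]
side keeper 0.6 [281. 226.] [ 0.475 -0.056]
side keeper 0.29 [314. 178.] [ 0.454 -0.328]
side plate 0.79 [282. 220.] [ 0.474 -0.056]
side plate 0.65 [277. 131.] [ 0.67  -0.563]
side pump_grip 0.9 [218. 164.] [ 0.674 -0.079]
side trigger_pad 0.37 [315. 283.] [0.326 0.217]
side dome 0.64 [276. 170.] [ 0.585 -0.326]
side dome_knob 0.28 [310. 177.] [ 0.424 -0.113]
side sheet 0.65 [210. 319.] [0.513 0.276]
side tray 0.74 [313. 180.] [ 0.453 -0.315]
side jar 0.87 [280. 224.] [ 0.472 -0.037]
side jar 0.86 [351. 221.] [ 0.301 -0.128]
side jar 0.73 [360. 197.] [ 0.296 -0.249]
side jar_left 0.59 [323. 168.] [ 0.443 -0.405]
side timer 0.76 [313. 283.] [0.343 0.1  ]
side timer 0.4 [197. 345.] [0.508 0.337]
side spatula 0.86 [163. 214.] [0.795 0.031]
side spatula 0.56 [239. 311.] [0.465 0.235]
side round1 0.93 [259. 355.] [0.391 0.31 ]
side round1 0.83 [242. 309.] [0.461 0.233]
side round1 0.65 [197. 347.] [0.503 0.342]
side round1 0.6 [224. 274.] [0.539 0.163]
```

```bash
cat >> h.py <<'E'
def cen(c,t,z,n=8,verbose=True,im=None):
    """mask -> min enclosing-ish ellipse centre at height z"""
    im=im or bot.get_image(c); out=[]
    for r in bot.trace(c,t)[:n]:
        if r['score']<.25: continue
        m=r['mask'].astype(np.uint8); cs=max(cv2.findContours(m,0,1)[0],key=cv2.contourArea)
        w=np.array([atz(im,p[0],z)[:2] for p in cs],np.float32)
        if len(w)<6: continue
        e=cv2.fitEllipse(w*1000); out.append((r['score'],np.array(e[0])/1000,np.array(e[1]),cv2.minAreaRect(w*1000),w))
        if verbose: print(c,t,round(r['score'],2),'ell',np.round(e[0],1),np.round(e[1],0),'rect',[np.round(q,1) for q in out[-1][3]])
    return out
E
python3 - <<'E'
from h import *
for t,z in [('round1',.02),('keeper',.018),('plate',.024),('jar',.094),('tray',.016),('dome_knob',.139),('dome',.06),('trigger_pad',.135),('jar_left',.075),('sheet',.006)]:
    cen('top',t,z)
im=bot.get_image('top');im2=bot.get_image('side')
cv2.imwrite('pics/topz.png',cv2.resize(im['frame'][110:250,220:420],None,fx=4,fy=4,interpolation=cv2.INTER_CUBIC))
for t in ['jar','pump_grip','dome_knob','dome','plate','trigger_pad']:
    a=bot.landmark_of('top',t);b=bot.landmark_of('side',t)
    if a and b:print(t,*tri([ray(im,a[0]['point'][::-1]),ray(im2,b[0]['point'][::-1])]))
E
```

```text
top round1 0.89 ell [587.8 259.1] [56. 59.] rect [array([587.3, 259.7]), array([57.3, 54.4]), np.float64(88.4)]
top round1 0.79 ell [400.2 303.3] [62. 62.] rect [array([400., 304.]), array([62.2, 61.6]), np.float64(88.4)]
top round1 0.79 ell [502.5 335.2] [62. 64.] rect [array([502.4, 335.8]), array([62.8, 61.5]), np.float64(44.0)]
top round1 0.79 ell [536.9 161. ] [60. 62.] rect [array([536. , 160.9]), array([62.6, 59.8]), np.float64(88.4)]
top round1 0.58 ell [464.2 233.5] [62. 63.] rect [array([465.6, 232.8]), array([62.5, 62.1]), np.float64(88.4)]
top keeper 0.93 ell [541.9 -60.7] [147. 400.] rect [array([573.5, -54.6]), array([161.9, 367. ]), np.float64(88.6)]
top keeper 0.5 ell [478.3 -44.2] [63. 64.] rect [array([478.5, -44.3]), array([62.2, 64.2]), np.float64(43.4)]
top plate 0.94 ell [540.3 -60.2] [147. 394.] rect [array([572.9, -54.4]), array([161.1, 365.2]), np.float64(88.6)]
top plate 0.49 ell [341.2 109.9] [61. 68.] rect [array([341.1, 110. ]), array([61.5, 68.2]), np.float64(62.1)]
top jar 0.87 ell [475.5 -42.5] [56. 59.] rect [array([474.4, -43.7]), array([58.7, 56. ])
[... 1165 characters left out ...]
float64(44.4)]
jar [ 0.40176874 -0.23216784 -0.0771943 ] [np.float64(0.12773838353368844), np.float64(0.12773838353368844)]
pump_grip [ 0.66924262 -0.07060658  0.13461454] [np.float64(0.002046640014694872), np.float64(0.0020466400146948206)]
dome_knob [ 0.58524305 -0.3230959   0.15391121] [np.float64(0.003374079300163139), np.float64(0.003374079300163211)]
dome [ 0.67228101 -0.27868444  0.02450802] [np.float64(0.09650598771475702), np.float64(0.09650598771475712)]
plate [ 0.47583689 -0.05936915  0.03386467] [np.float64(0.004457602586600693), np.float64(0.004457602586600602)]
trigger_pad [ 0.6322482  -0.07532363  0.1330433 ] [np.float64(0.002292864668517573), np.float64(0.002292864668517728)]
```

View pics/topz.png

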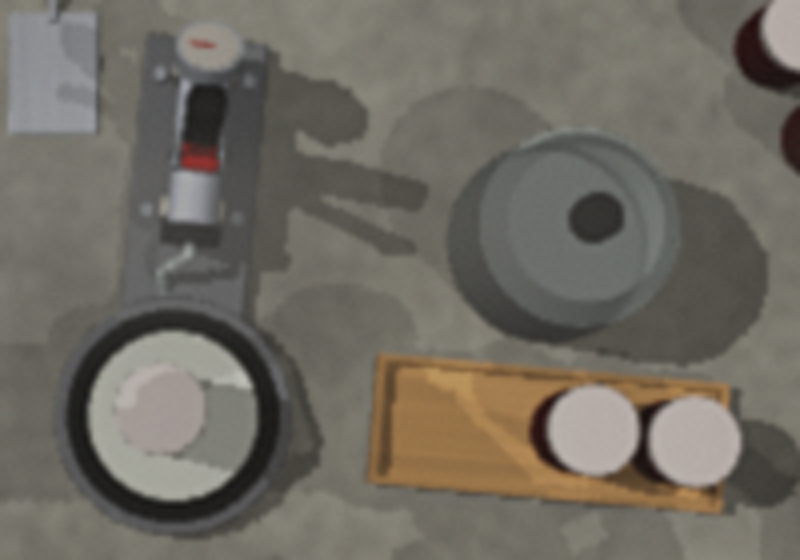

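Run:
```python
from h import *
im=bot.get_image('top')
f=lambda u,v,z:np.round(atz(im,(220+(u-1.5)/4,110+(v-1.5)/4),z)[:2],4)
print('gasket',f(173.5,414,.018),'plate',f(173,416,.024),'base',f(173,415,.018))
print('jar',f(161,409,.094))
print('tray',[f(*p,.016) for p in [(378,355),(732,380),(722,512),(370,482)]],np.mean([f(*p,.016) for p in [(378,355),(732,380),(722,512),(370,482)]],0))
print('jm,jl',f(594,430,.075),f(695,441,.075))
print('grip',f(207,105,.165),'knob top',f(596,218,.151),'trig top',f(199,157,.160),'gauge',f(209,46,.11))
```

```text
gasket [ 0.4743 -0.0534] plate [ 0.4728 -0.0529] base [ 0.4736 -0.0531]
jar [ 0.476  -0.0434]
tray [array([ 0.5123, -0.2003]), array([ 0.4875, -0.4513]), array([ 0.3944, -0.4393]), array([ 0.4224, -0.1912])] [ 0.45415  -0.320525]
jm,jl [ 0.4542 -0.3362] [ 0.4449 -0.4041]
grip [ 0.666 -0.077] knob top [ 0.5888 -0.3241] trig top [ 0.6337 -0.0711] gauge [ 0.7168 -0.0822]
```

```bash
cat >> h.py <<'E'
from scipy.spatial.transform import Rotation as Ro
def plan(*ts):
    s=bot.observe();p=np.array(s['tool_pos']);R=Ro.from_euler('xyz',s['eef_rot'])
    print('now',round(s['time_s'],2),np.round(p,4),'rpy',np.round(s['eef_rot'],3),'open',round(s['opening'],4),'f',np.round(s['ft_force'],1))
    for x,y,z,yaw in ts:
        d=R.inv().apply(np.array([x,y,z])-p)/.5
        r=(R.inv()*Ro.from_euler('xyz',[np.pi,0,yaw])).as_rotvec()/(np.pi/4)
        print((x,y,z,yaw),'xyz',np.round(d,4).tolist(),'dr',np.round(r,3).tolist())
E
python3 - <<'E'
from h import *
plan((.4755,-.0425,.25,1.45),(.337,-.26,.25,1.0))
E
```

```text
now 3.3 [ 0.199  -0.4858  0.2267] rpy [3.142 0.    0.389] open 0.0918 f [0.7 0.1 0. ]
(0.4755, -0.0425, 0.25, 1.45) xyz [0.8477, -0.6108, -0.0466] dr [0.0, 0.0, -1.351]
(0.337, -0.26, 0.25, 1.0) xyz [0.4265, -0.3133, -0.0466] dr [0.0, 0.0, -0.778]
```

carry_out(targets=[{"xyz": [0.848,-0.611,-0.047],"dr": [0,0,-1.0],"jaw": -1},{"xyz": [0.848,-0.611,-0.047],"dr": [0,0,-1.0],"jaw": -1},{"xyz": [0.848,-0.611,-0.047],"dr": [0,0,-1.0],"jaw": -1},{"xyz": [0.848,-0.611,-0.047],"dr": [0,0,-1.0],"jaw": -1},{"xyz": [0.848,-0.611,-0.047],"dr": [0,0,-1.0],"jaw": -1}])

```text
time_s: 3.8
tool_pos: [0.3319, -0.2722, 0.2382]
eef_rot: [3.141, 0.0, 1.144]
ft_force: [1.4, -1.0, 0.4]
opening: 0.0916
```

Run:
```python
from h import *
plan((.4755,-.0425,.25,1.45),(.4755,-.0425,.18,1.45))
```

```text
now 3.8 [ 0.3319 -0.2722  0.2382] rpy [3.141 0.    1.144] open 0.0916 f [ 1.4 -1.   0.4]
(0.4755, -0.0425, 0.25, 1.45) xyz [0.5371, 0.0716, -0.0236] dr [0.001, 0.0, -0.389]
(0.4755, -0.0425, 0.18, 1.45) xyz [0.5371, 0.0715, 0.1164] dr [0.001, 0.0, -0.389]
```

carry_out(targets=[{"xyz": [0.537,0.072,-0.02],"dr": [0,0,-0.39],"jaw": -1},{"xyz": [0.537,0.072,-0.02],"dr": [0,0,-0.39],"jaw": -1},{"xyz": [0.537,0.072,-0.02],"dr": [0,0,-0.39],"jaw": -1},{"xyz": [0.537,0.072,-0.02],"dr": [0,0,-0.39],"jaw": -1},{"xyz": [0.537,0.072,-0.02],"dr": [0,0,-0.39],"jaw": -1}])

```text
time_s: 4.3
tool_pos: [0.4658, -0.061, 0.2475]
eef_rot: [3.141, 0.0, 1.445]
ft_force: [0.9, -0.8, 0.0]
opening: 0.0918
```

carry_out(targets=[{"xyz": [0,0,0],"dr": [0,0,0],"jaw": -1},{"xyz": [0,0,0],"dr": [0,0,0],"jaw": -1}])

```text
time_s: 4.5
tool_pos: [0.4652, -0.0619, 0.247]
eef_rot: [-3.141, 0.0, 1.448]
ft_force: [0.3, -0.0, 1.0]
opening: 0.0915
```

Run:
```python
from h import *
plan((.4755,-.0425,.14,1.45),(.4755,-.0425,.055,1.45))
im=save('wrist','w1')
for t in ['jar','plate']:
  for r in bot.landmark_of('wrist',t)[:3]:
    im['fish']=1;print(t,r['score'],r['point'],atz(im,r['point'][::-1],.024))
```

```text
now 4.5 [ 0.4652 -0.0619  0.247 ] rpy [-3.141  0.     1.448] open 0.0915 f [ 0.3 -0.   1. ]
(0.4755, -0.0425, 0.14, 1.45) xyz [0.0412, 0.0158, 0.214] dr [-0.0, 0.001, -0.002]
(0.4755, -0.0425, 0.055, 1.45) xyz [0.0413, 0.0159, 0.384] dr [-0.0, 0.001, -0.002]
jar 0.97 [152.6, 260.7] [ 0.4746379  -0.04708941  0.024     ]
```

View pics/w1.png

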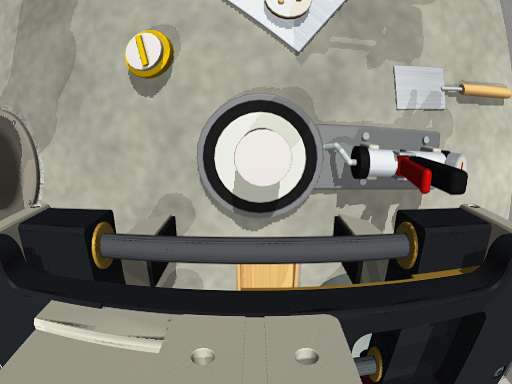

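Run:
```python
from h import *
im=bot.get_image('wrist');im['fish']=1
f=im['frame']
cv2.imwrite('pics/w1z.png',cv2.resize(f[80:230,180:350],None,fx=4,fy=4,interpolation=cv2.INTER_CUBIC))
for p,z in [((263.5,157),.094),((260,155),.018)]: print(np.round(atz(im,p,z),4))
for X in [(.4755,-.0425,.094),(.474,-.0535,.024)]: print(proj(im,np.array(X)))
```

```text
[ 0.476  -0.0454  0.094 ]
[ 0.4728 -0.053   0.018 ]
[262.66266255 154.31709536]
[261.07725011 155.86409413]
```

View pics/w1z.png

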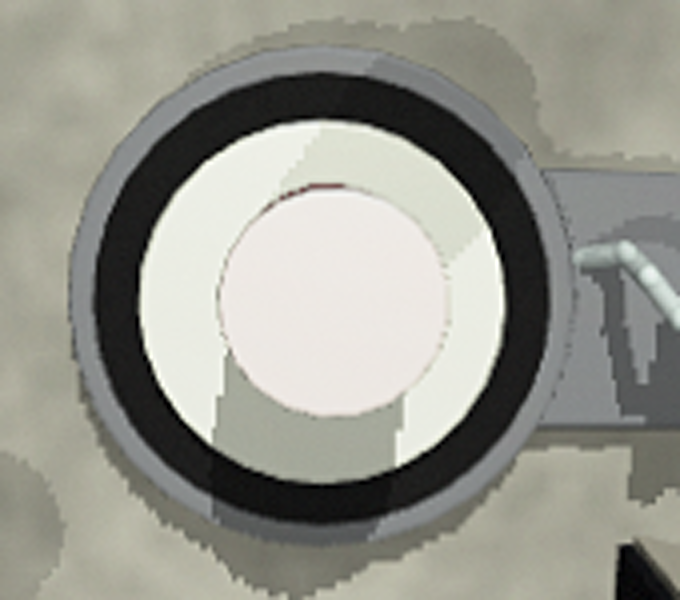

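carry_out(targets=[{"xyz": [0.039,0.016,0.08],"dr": [0,0,0],"jaw": -1},{"xyz": [0.039,0.016,0.17],"dr": [0,0,0],"jaw": -1},{"xyz": [0.039,0.016,0.26],"dr": [0,0,0],"jaw": -1},{"xyz": [0.039,0.016,0.33],"dr": [0,0,0],"jaw": -1},{"xyz": [0.039,0.016,0.38],"dr": [0,0,0],"jaw": -1}])

```text
time_s: 5.2
tool_pos: [0.474, -0.0458, 0.055]
eef_rot: [-3.139, -0.0, 1.442]
ft_force: [-0.4, 0.3, 1.0]
opening: 0.0916
```

carry_out(targets=[{"xyz": [0,0,0],"dr": [0,0,0],"jaw": 0.2},{"xyz": [0,0,0],"dr": [0,0,0],"jaw": 1},{"xyz": [0,0,0],"dr": [0,0,0],"jaw": 1},{"xyz": [0,0,0],"dr": [0,0,0],"jaw": 1},{"xyz": [0,0,0],"dr": [0,0,0],"jaw": 1}])

```text
time_s: 5.7
tool_pos: [0.4763, -0.045, 0.0586]
eef_rot: [3.139, 0.001, 1.445]
ft_force: [-1.7, -1.5, 5.8]
opening: 0.0614
```

carry_out(targets=[{"xyz": [0,0,-0.04],"dr": [0,0,0],"jaw": 1},{"xyz": [0,0,-0.1],"dr": [0,0,0],"jaw": 1},{"xyz": [0,0,-0.16],"dr": [0,0,0],"jaw": 1},{"xyz": [0,0,-0.22],"dr": [0,0,0],"jaw": 1},{"xyz": [0,0,-0.24],"dr": [0,0,0],"jaw": 1}])

```text
time_s: 6.2
tool_pos: [0.4767, -0.0448, 0.1801]
eef_rot: [3.136, 0.001, 1.445]
ft_force: [0.1, -0.6, -3.4]
opening: 0.0614
```

Run:
```python
from h import *
plan((.463,-.250,.17,1.45))
save('side','s1')
```

```text
now 6.2 [ 0.4767 -0.0448  0.1801] rpy [3.136e+00 1.000e-03 1.445e+00] open 0.0614 f [ 0.1 -0.6 -3.4]
(0.463, -0.25, 0.17, 1.45) xyz [-0.4106, 0.0242, 0.0207] dr [0.007, 0.001, -0.006]
```

View pics/s1.png

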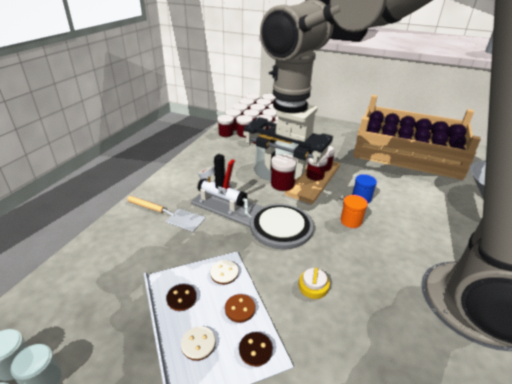

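carry_out(targets=[{"xyz": [-0.09,0.006,0],"dr": [0,0,0],"jaw": 1},{"xyz": [-0.18,0.012,0],"dr": [0,0,0],"jaw": 1},{"xyz": [-0.27,0.018,0],"dr": [0,0,0],"jaw": 1},{"xyz": [-0.35,0.022,0],"dr": [0,0,0],"jaw": 1},{"xyz": [-0.41,0.024,0],"dr": [0,0,0],"jaw": 1}])

```text
time_s: 6.75
tool_pos: [0.4605, -0.2515, 0.1753]
eef_rot: [-3.139, -0.001, 1.444]
ft_force: [1.0, 0.1, -2.4]
opening: 0.0611
```

carry_out(targets=[{"xyz": [0,0,0],"dr": [0,0,0],"jaw": 1},{"xyz": [0,0,0.04],"dr": [0,0,0],"jaw": 1},{"xyz": [0,0,0.1],"dr": [0,0,0],"jaw": 1},{"xyz": [0,0,0.15],"dr": [0,0,0],"jaw": 1},{"xyz": [0,0,0.15],"dr": [0,0,0],"jaw": 1}])

```text
time_s: 7.25
tool_pos: [0.4591, -0.2469, 0.098]
eef_rot: [-3.133, -0.005, 1.446]
ft_force: [-0.2, -0.1, -1.7]
opening: 0.0612
```

Run:
```python
from h import *
plan((.463,-.250,.04,1.45))
im=save('wrist','w2');save('side','s2')
```

```text
now 7.25 [ 0.4591 -0.2469  0.098 ] rpy [-3.133 -0.005  1.446] open 0.0612 f [-0.2 -0.1 -1.7]
(0.463, -0.25, 0.04, 1.45) xyz [-0.0058, 0.0095, 0.1159] dr [-0.01, -0.006, -0.006]
```

View pics/w2.png

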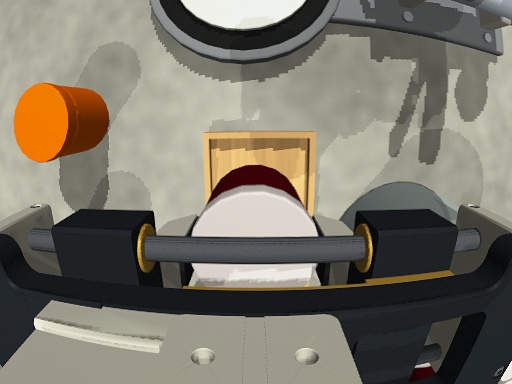

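View pics/s2.png

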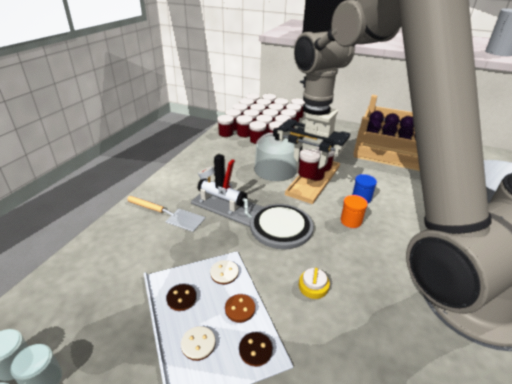

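carry_out(targets=[{"xyz": [-0.006,0.0095,-0.02],"dr": [0,0,-0.19],"jaw": 1},{"xyz": [-0.006,0.0095,-0.02],"dr": [0,0,-0.38],"jaw": 1},{"xyz": [-0.006,0.0095,-0.02],"dr": [0,0,-0.57],"jaw": 1},{"xyz": [-0.006,0.0095,-0.02],"dr": [0,0,-0.76],"jaw": 1},{"xyz": [-0.006,0.0095,-0.02],"dr": [0,0,-0.95],"jaw": 1}])

```text
time_s: 7.85
tool_pos: [0.4668, -0.2533, 0.1139]
eef_rot: [3.141, 0.003, 2.198]
ft_force: [0.2, 0.4, -2.9]
opening: 0.0613
```

carry_out(targets=[{"xyz": [0,0,0],"dr": [0,0,-0.1],"jaw": 1},{"xyz": [0,0,0],"dr": [0,0,-0.2],"jaw": 1},{"xyz": [0,0,0],"dr": [0,0,-0.2],"jaw": 1},{"xyz": [0,0,0],"dr": [0,0,-0.2],"jaw": 1}])

```text
time_s: 8.25
tool_pos: [0.4665, -0.2532, 0.1132]
eef_rot: [3.141, 0.002, 2.346]
ft_force: [0.2, -0.5, -2.8]
opening: 0.061
```

Run:
```python
from h import *
plan((.463,-.250,.041,2.356))
im=save('wrist','w3')
im=save('top','t3')
```

```text
now 8.25 [ 0.4665 -0.2532  0.1132] rpy [3.141e+00 2.000e-03 2.346e+00] open 0.061 f [ 0.2 -0.5 -2.8]
(0.463, -0.25, 0.041, 2.356) xyz [0.0098, -0.0005, 0.1445] dr [0.0, 0.003, -0.012]
```

View pics/w3.png

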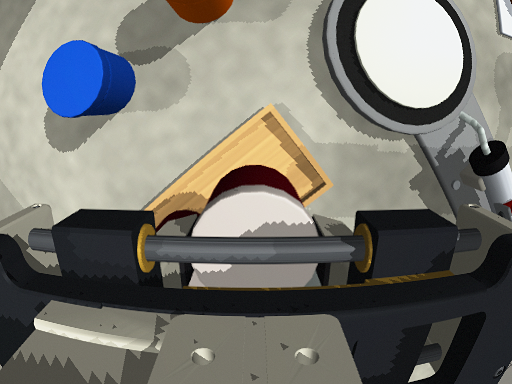

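View pics/t3.png

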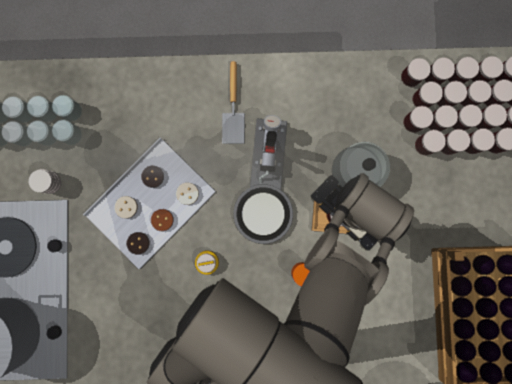

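carry_out(targets=[{"xyz": [0.008,0,0.04],"dr": [0,0,0],"jaw": 1},{"xyz": [0.008,0,0.08],"dr": [0,0,0],"jaw": 1},{"xyz": [0.008,0,0.11],"dr": [0,0,0],"jaw": 1},{"xyz": [0.008,0,0.13],"dr": [0,0,0],"jaw": 1},{"xyz": [0.008,0,0.138],"dr": [0,0,0],"jaw": 1}])

```text
time_s: 8.85
tool_pos: [0.4629, -0.25, 0.0424]
eef_rot: [-3.141, -0.001, 2.348]
ft_force: [-0.5, -0.3, -2.7]
opening: 0.0614
```

carry_out(targets=[{"xyz": [0,0,0.002],"dr": [0,0,0],"jaw": 1},{"xyz": [0,0,0.004],"dr": [0,0,0],"jaw": 1}])

```text
time_s: 9.05
tool_pos: [0.4636, -0.2506, 0.0417]
eef_rot: [3.141, 0.001, 2.348]
ft_force: [-0.4, 0.1, -2.5]
opening: 0.0615
```

Run:
```python
from h import *
plan((.463,-.250,.041,2.356))
```

```text
now 9.05 [ 0.4636 -0.2506  0.0417] rpy [3.141e+00 1.000e-03 2.348e+00] open 0.0615 f [-0.4  0.1 -2.5]
(0.463, -0.25, 0.041, 2.356) xyz [0.0016, -0.0, 0.0015] dr [0.0, 0.002, -0.01]
```

Still hanging (−2.5 N); lower slowly until contact.

carry_out(targets=[{"xyz": [0,0,0.002],"dr": [0,0,0],"jaw": 1},{"xyz": [0,0,0.004],"dr": [0,0,0],"jaw": 1},{"xyz": [0,0,0.004],"dr": [0,0,0],"jaw": 1}])

```text
time_s: 9.35
tool_pos: [0.4633, -0.2503, 0.0401]
eef_rot: [3.142, 0.001, 2.348]
ft_force: [-1.3, 1.6, 4.3]
opening: 0.0611
```

carry_out(targets=[{"xyz": [0,0,0.002],"dr": [0,0,0],"jaw": 1},{"xyz": [0,0,0.002],"dr": [0,0,0],"jaw": 1}])

```text
time_s: 9.55
tool_pos: [0.4632, -0.2502, 0.0399]
eef_rot: [3.142, 0.001, 2.348]
ft_force: [-4.9, 3.8, 13.2]
opening: 0.0612
```

Contact. Release and lift.

carry_out(targets=[{"xyz": [0,0,-0.003],"dr": [0,0,0],"jaw": 0.2},{"xyz": [0,0,-0.003],"dr": [0,0,0],"jaw": -0.4},{"xyz": [0,0,-0.003],"dr": [0,0,0],"jaw": -0.8},{"xyz": [0,0,-0.003],"dr": [0,0,0],"jaw": -0.8}])

```text
time_s: 9.95
tool_pos: [0.4633, -0.2504, 0.0396]
eef_rot: [3.142, 0.0, 2.348]
ft_force: [-0.1, -1.2, 0.2]
opening: 0.0759
```

carry_out(targets=[{"xyz": [0,0,-0.06],"dr": [0,0,0],"jaw": -0.8},{"xyz": [0,0,-0.14],"dr": [0,0,0],"jaw": -0.8},{"xyz": [0,0,-0.22],"dr": [0,0,0],"jaw": -0.8},{"xyz": [0,0,-0.32],"dr": [0,0,0],"jaw": -0.8},{"xyz": [0,0,-0.4],"dr": [0,0,0],"jaw": -0.8}])

```text
time_s: 10.45
tool_pos: [0.4633, -0.2503, 0.2424]
eef_rot: [3.141, 0.002, 2.348]
ft_force: [0.9, -0.1, -0.2]
opening: 0.083
```

Run:
```python
from h import *
plan((.537,.161,.2,1.0))
im=save('wrist','w4')
im=save('side','s4')
```

```text
now 10.45 [ 0.4633 -0.2503  0.2424] rpy [3.141e+00 2.000e-03 2.348e+00] open 0.083 f [ 0.9 -0.1 -0.2]
(0.537, 0.161, 0.2, 1.0) xyz [0.483, 0.6821, 0.084] dr [0.002, 0.002, 1.717]
```

View pics/s4.png

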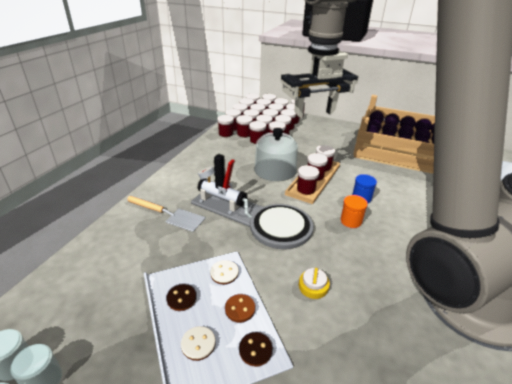

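carry_out(targets=[{"xyz": [0.483,0.682,0.04],"dr": [0,0,1.0],"jaw": -0.75},{"xyz": [0.483,0.682,0.04],"dr": [0,0,1.0],"jaw": -0.75},{"xyz": [0.483,0.682,0.04],"dr": [0,0,1.0],"jaw": -0.75},{"xyz": [0.483,0.682,0.04],"dr": [0,0,1.0],"jaw": -0.75},{"xyz": [0.483,0.682,0.04],"dr": [0,0,1.0],"jaw": -0.75}])

```text
time_s: 11.05
tool_pos: [0.5031, -0.0286, 0.2279]
eef_rot: [-3.14, -0.0, 1.672]
ft_force: [0.4, -0.0, -0.1]
opening: 0.0798
```

Run:
```python
from h import *
plan((.537,.155,.2,1.45))
```

```text
now 11.05 [ 0.5031 -0.0286  0.2279] rpy [-3.14  -0.     1.672] open 0.0798 f [ 0.4 -0.  -0.1]
(0.537, 0.155, 0.2, 1.45) xyz [0.3585, 0.1045, 0.0558] dr [-0.002, -0.0, 0.282]
```

carry_out(targets=[{"xyz": [0.09,0.026,0.014],"dr": [0,0,0.14],"jaw": -0.75},{"xyz": [0.18,0.052,0.028],"dr": [0,0,0.28],"jaw": -0.75},{"xyz": [0.27,0.078,0.042],"dr": [0,0,0.28],"jaw": -0.75},{"xyz": [0.355,0.104,0.056],"dr": [0,0,0.28],"jaw": -0.75},{"xyz": [0.355,0.104,0.056],"dr": [0,0,0.28],"jaw": -0.75}])

```text
time_s: 11.55
tool_pos: [0.5354, 0.1564, 0.1985]
eef_rot: [-3.139, -0.001, 1.463]
ft_force: [0.8, -1.0, 0.2]
opening: 0.0803
```

```bash
cat >> h.py <<'E'
def look(z=.02,name=None,t='round1'):
    im=bot.get_image('wrist');im['fish']=1
    if name: cv2.imwrite(f'pics/{name}.png',im['frame'])
    return cen('wrist',t,z,im=im)
E
python3 - <<'E'
from h import *
look(name='w5')
cen('top','round1',.02)
plan((.536,.161,.1,1.45))
E
```

```text
wrist round1 0.88 ell [502.9 334.8] [62. 65.] rect [array([502.7, 333.8]), array([62. , 64.8]), np.float64(80.1)]
wrist round1 0.87 ell [401.9 302.3] [62. 66.] rect [array([402.1, 302.2]), array([62.6, 65.6]), np.float64(52.6)]
wrist round1 0.69 ell [588.2 259.4] [63. 65.] rect [array([587.4, 259.4]), array([65.3, 62.4]), np.float64(40.0)]
wrist round1 0.68 ell [536.9 162. ] [61. 64.] rect [array([536.3, 162. ]), array([63.1, 61.3]), np.float64(83.8)]
wrist round1 0.64 ell [464.5 234.1] [61. 63.] rect [array([464.3, 234.2]), array([61.8, 62.9]), np.float64(56.2)]
top round1 0.56 ell [535.8 143.1] [26. 57.] rect [array([535.5, 142.4]), array([25.6, 54.1]), np.float64(88.9)]
top round1 0.46 ell [411.5 298.2] [34. 47.] rect [array([413.4, 297.4]), array([36.9, 45.3]), np.float64(12.4)]
top round1 0.4 ell [496.4 316. ] [24. 43.] rect [array([496.2, 316. ]), array([25.5, 39.7]), np.float64(89.5)]
now 11.75 [0.536  0.1508 0.2004] rpy [-3.141e+00  1.000e-03  1.457e+00] open 0.0799 f [0.5 0.5 0.6]
(0.536, 0.161, 0.1, 1.45) xyz [0.0204, -0.0021, 0.2009] dr [-0.001, 0.001, 0.009]
```

View pics/w5.png

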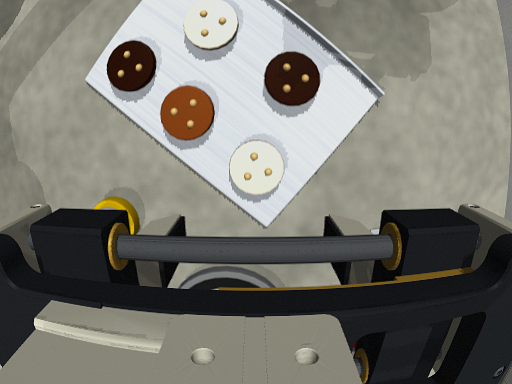

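carry_out(targets=[{"xyz": [0.0215,-0.002,0.09],"dr": [0,0,0],"jaw": -0.75},{"xyz": [0.0215,-0.002,0.18],"dr": [0,0,0],"jaw": -0.75},{"xyz": [0.0215,-0.002,0.27],"dr": [0,0,0],"jaw": -0.75},{"xyz": [0.0215,-0.002,0.34],"dr": [0,0,0],"jaw": -0.75},{"xyz": [0.0215,-0.002,0.376],"dr": [0,0,0],"jaw": -0.75}])

```text
time_s: 12.25
tool_pos: [0.5347, 0.1604, 0.0101]
eef_rot: [-3.137, 0.001, 1.455]
ft_force: [-0.4, -0.5, 0.2]
opening: 0.0805
```

carry_out(targets=[{"xyz": [0,0,0],"dr": [0,0,0],"jaw": -0.4},{"xyz": [0,0,0],"dr": [0,0,0],"jaw": -0.2}])

```text
time_s: 12.45
tool_pos: [0.537, 0.1614, 0.0136]
eef_rot: [3.141, -0.0, 1.456]
ft_force: [0.7, 0.2, 0.7]
opening: 0.0688
```

Run:
```python
from h import *
plan((.5365,.1615,.0105,1.45))
```

```text
now 12.45 [0.537  0.1614 0.0136] rpy [ 3.141 -0.     1.456] open 0.0688 f [0.7 0.2 0.7]
(0.5365, 0.1615, 0.0105, 1.45) xyz [0.0001, -0.001, 0.0063] dr [0.001, -0.0, 0.007]
```

carry_out(targets=[{"xyz": [0,0,0.005],"dr": [0,0,0],"jaw": -0.3},{"xyz": [0,0,0.005],"dr": [0,0,0],"jaw": 1},{"xyz": [0,0,0.005],"dr": [0,0,0],"jaw": 1},{"xyz": [0,0,0.005],"dr": [0,0,0],"jaw": 1},{"xyz": [0,0,0.005],"dr": [0,0,0],"jaw": 1}])

```text
time_s: 12.95
tool_pos: [0.5379, 0.1619, 0.0132]
eef_rot: [3.137, -0.0, 1.457]
ft_force: [-0.1, -2.7, 7.6]
opening: 0.0625
```

carry_out(targets=[{"xyz": [0,0,-0.03],"dr": [0,0,0],"jaw": 1},{"xyz": [0,0,-0.09],"dr": [0,0,0],"jaw": 1},{"xyz": [0,0,-0.15],"dr": [0,0,0],"jaw": 1},{"xyz": [0,0,-0.2],"dr": [0,0,0],"jaw": 1},{"xyz": [0,0,-0.2],"dr": [0,0,0],"jaw": 1}])

```text
time_s: 13.45
tool_pos: [0.5393, 0.1627, 0.1158]
eef_rot: [3.132, -0.003, 1.457]
ft_force: [0.3, -0.2, 0.3]
opening: 0.0625
```

Run:
```python
from h import *
plan((.4735,-.053,.1,1.47))
save('wrist','w6');save('side','s6')
```

```text
now 13.45 [0.5393 0.1627 0.1158] rpy [ 3.132e+00 -3.000e-03  1.457e+00] open 0.0625 f [ 0.3 -0.2  0.3]
(0.4735, -0.053, 0.1, 1.47) xyz [-0.4436, -0.0822, 0.0296] dr [0.013, -0.003, -0.016]
```

View pics/w6.png

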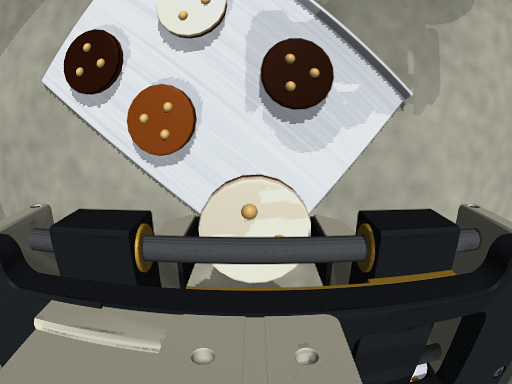

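View pics/s6.png

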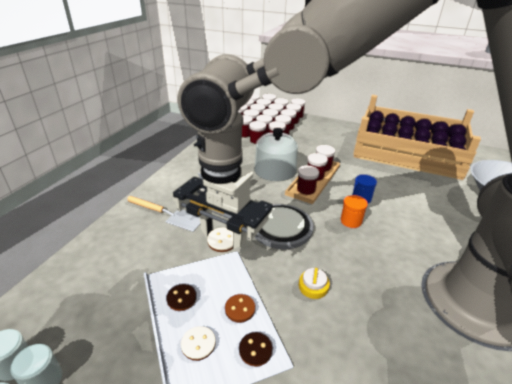

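carry_out(targets=[{"xyz": [-0.09,-0.0165,0],"dr": [0,0,0],"jaw": 1},{"xyz": [-0.18,-0.033,0],"dr": [0,0,0],"jaw": 1},{"xyz": [-0.27,-0.05,0],"dr": [0,0,0],"jaw": 1},{"xyz": [-0.36,-0.0665,0],"dr": [0,0,0],"jaw": 1},{"xyz": [-0.43,-0.08,0.01],"dr": [0,0,0],"jaw": 1}])

```text
time_s: 14.05
tool_pos: [0.4711, -0.0487, 0.1051]
eef_rot: [-3.141, 0.0, 1.457]
ft_force: [0.3, -0.3, -0.8]
opening: 0.063
```

carry_out(targets=[{"xyz": [-0.01,-0.002,0.01],"dr": [0,0,0],"jaw": 1},{"xyz": [-0.01,-0.002,0.01],"dr": [0,0,0],"jaw": 1},{"xyz": [-0.01,-0.002,0.01],"dr": [0,0,0],"jaw": 1}])

```text
time_s: 14.35
tool_pos: [0.4707, -0.0508, 0.1001]
eef_rot: [-3.141, -0.0, 1.458]
ft_force: [-0.2, -0.2, -0.2]
opening: 0.0633
```

Run:
```python
from h import *
plan((.4735,-.053,.035,1.47))
im=save('wrist','w7');im['fish']=1
print(proj(im,np.array([.4735,-.053,.024])))
```

```text
now 14.35 [ 0.4707 -0.0508  0.1001] rpy [-3.141 -0.     1.458] open 0.0633 f [-0.2 -0.2 -0.2]
(0.4735, -0.053, 0.035, 1.47) xyz [-0.0039, 0.0061, 0.1301] dr [-0.001, -0.001, -0.016]
[258.75019991 196.54204137]
```

View pics/w7.png

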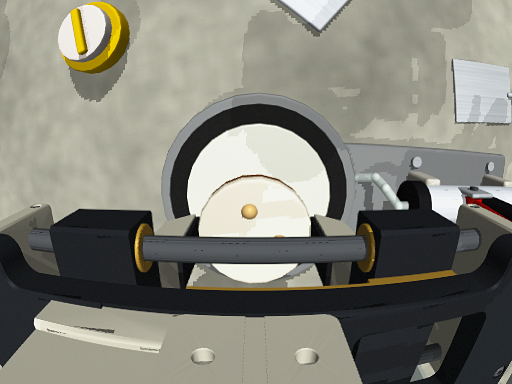

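carry_out(targets=[{"xyz": [-0.004,0.006,0.04],"dr": [0,0,0],"jaw": 1},{"xyz": [-0.004,0.006,0.08],"dr": [0,0,0],"jaw": 1},{"xyz": [-0.004,0.006,0.115],"dr": [0,0,0],"jaw": 1},{"xyz": [-0.004,0.006,0.128],"dr": [0,0,0],"jaw": 1},{"xyz": [-0.004,0.006,0.13],"dr": [0,0,0],"jaw": 1}])

```text
time_s: 14.9
tool_pos: [0.4734, -0.0529, 0.0349]
eef_rot: [-3.14, -0.0, 1.459]
ft_force: [0.0, -0.5, -0.4]
opening: 0.0628
```

carry_out(targets=[{"xyz": [0,0,0.002],"dr": [0,0,0],"jaw": 1},{"xyz": [0,0,0.004],"dr": [0,0,0],"jaw": 1},{"xyz": [0,0,0.004],"dr": [0,0,0],"jaw": 1}])

```text
time_s: 15.2
tool_pos: [0.474, -0.0539, 0.034]
eef_rot: [3.14, 0.0, 1.458]
ft_force: [0.3, -0.7, -0.7]
opening: 0.0626
```

carry_out(targets=[{"xyz": [0,0.001,0.002],"dr": [0,0,0],"jaw": 1},{"xyz": [0,0.001,0.004],"dr": [0,0,0],"jaw": 1},{"xyz": [0,0.001,0.004],"dr": [0,0,0],"jaw": 1}])

```text
time_s: 15.5
tool_pos: [0.474, -0.0539, 0.0314]
eef_rot: [-3.142, 0.0, 1.457]
ft_force: [-0.5, -0.7, -1.2]
opening: 0.063
```

carry_out(targets=[{"xyz": [0,0,0.002],"dr": [0,0,0],"jaw": 1},{"xyz": [0,0,0.002],"dr": [0,0,0],"jaw": 1}])

```text
time_s: 15.7
tool_pos: [0.4741, -0.054, 0.0312]
eef_rot: [3.141, 0.0, 1.457]
ft_force: [-2.8, 0.1, 9.1]
opening: 0.0627
```

carry_out(targets=[{"xyz": [0,0,-0.002],"dr": [0,0,0],"jaw": 0},{"xyz": [0,0,-0.002],"dr": [0,0,0],"jaw": -0.75},{"xyz": [0,0,-0.002],"dr": [0,0,0],"jaw": -0.75},{"xyz": [0,0,-0.03],"dr": [0,0,0],"jaw": -0.75},{"xyz": [0,0,-0.1],"dr": [0,0,0],"jaw": -0.75}])

```text
time_s: 16.2
tool_pos: [0.4721, -0.0534, 0.0787]
eef_rot: [-3.135, -0.001, 1.457]
ft_force: [-0.2, -0.5, -0.2]
opening: 0.0801
```

carry_out(targets=[{"xyz": [0,0,-0.1],"dr": [0,0,0],"jaw": -0.75},{"xyz": [0,0,-0.2],"dr": [0,0,0],"jaw": -0.75},{"xyz": [0,0,-0.24],"dr": [0,0,0],"jaw": -0.75},{"xyz": [0,0,-0.24],"dr": [0,0,0],"jaw": -0.75}])

```text
time_s: 16.6
tool_pos: [0.4758, -0.0543, 0.2037]
eef_rot: [3.134, 0.001, 1.457]
ft_force: [0.2, -0.4, -0.9]
opening: 0.0802
```

Run:
```python
from h import *
look(z=.038,name='w8')
plan((.4645,.228,.2,1.45))
```

```text
wrist round1 0.87 ell [473.8 -53.9] [61. 63.] rect [array([474.4, -54.1]), array([62.4, 61.4]), np.float64(83.4)]
wrist round1 0.36 ell [535.5 116.5] [ 62. 128.] rect [array([532.1, 108.2]), array([ 64.4, 131.2]), np.float64(86.4)]
now 16.7 [ 0.4737 -0.0538  0.2   ] rpy [-3.141  0.     1.458] open 0.0802 f [-0.5  0.2 -0.1]
(0.4645, 0.228, 0.2, 1.45) xyz [0.5579, -0.0821, 0.0001] dr [-0.0, 0.0, 0.01]
```

View pics/w8.png

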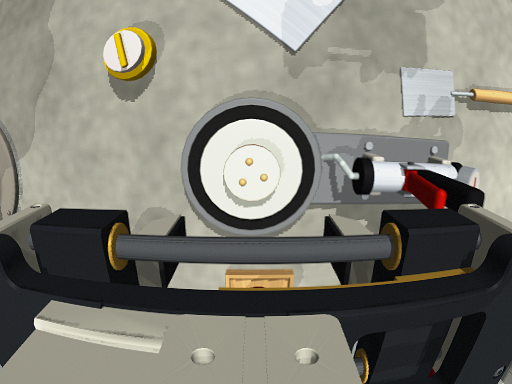

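carry_out(targets=[{"xyz": [0.1,-0.0147,0],"dr": [0,0,0],"jaw": -0.75},{"xyz": [0.2,-0.0294,0],"dr": [0,0,0],"jaw": -0.75},{"xyz": [0.3,-0.044,0],"dr": [0,0,0],"jaw": -0.75},{"xyz": [0.4,-0.059,0],"dr": [0,0,0],"jaw": -0.75},{"xyz": [0.495,-0.073,0],"dr": [0,0,0],"jaw": -0.75}])

```text
time_s: 17.2
tool_pos: [0.4644, 0.1976, 0.1983]
eef_rot: [-3.138, 0.002, 1.457]
ft_force: [0.1, -0.0, -0.2]
opening: 0.0803
```

carry_out(targets=[{"xyz": [0.06,-0.009,0],"dr": [0,0,0],"jaw": -0.75},{"xyz": [0.06,-0.009,0],"dr": [0,0,0],"jaw": -0.75},{"xyz": [0.06,-0.009,0],"dr": [0,0,0],"jaw": -0.75}])

```text
time_s: 17.5
tool_pos: [0.4637, 0.2262, 0.1985]
eef_rot: [-3.138, 0.002, 1.459]
ft_force: [0.1, -0.8, 0.1]
opening: 0.0804
```

Run:
```python
from h import *
look()
plan((.4645,.234,.0165,1.45))
```

```text
wrist round1 0.67 ell [586.8 260.3] [62. 66.] rect [array([586.6, 260. ]), array([65.2, 63.3]), np.float64(16.2)]
wrist round1 0.66 ell [464.4 234.9] [62. 64.] rect [array([464.1, 234.9]), array([61.8, 64.3]), np.float64(51.8)]
wrist round1 0.62 ell [502.5 336.3] [63. 64.] rect [array([502.7, 336.3]), array([62.8, 63.1]), np.float64(84.6)]
wrist round1 0.59 ell [400.6 303.5] [62. 63.] rect [array([401. , 303.4]), array([62.3, 62.2]), np.float64(80.8)]
now 17.6 [0.4643 0.2251 0.1993] rpy [-3.140e+00  1.000e-03  1.457e+00] open 0.0803 f [ 0.  -0.1 -0.5]
(0.4645, 0.234, 0.0165, 1.45) xyz [0.0182, -0.0009, 0.3656] dr [-0.003, 0.002, 0.008]
```

carry_out(targets=[{"xyz": [0.0185,-0.001,0.09],"dr": [0,0,0],"jaw": -0.75},{"xyz": [0.0185,-0.001,0.18],"dr": [0,0,0],"jaw": -0.75},{"xyz": [0.0185,-0.001,0.27],"dr": [0,0,0],"jaw": -0.75},{"xyz": [0.0185,-0.001,0.34],"dr": [0,0,0],"jaw": -0.75},{"xyz": [0.0185,-0.001,0.372],"dr": [0,0,0],"jaw": -0.75}])

```text
time_s: 18.1
tool_pos: [0.4635, 0.2332, 0.0111]
eef_rot: [-3.136, 0.003, 1.455]
ft_force: [0.4, -1.2, 0.5]
opening: 0.0805
```

carry_out(targets=[{"xyz": [0,0,0.001],"dr": [0,0,0],"jaw": -0.5},{"xyz": [0,0,0.001],"dr": [0,0,0],"jaw": 0},{"xyz": [0,0,0.001],"dr": [0,0,0],"jaw": 1},{"xyz": [0,0,0.001],"dr": [0,0,0],"jaw": 1},{"xyz": [0,0,0.001],"dr": [0,0,0],"jaw": 1}])

```text
time_s: 18.6
tool_pos: [0.4659, 0.2356, 0.0149]
eef_rot: [3.14, -0.001, 1.457]
ft_force: [0.1, -0.0, 2.2]
opening: 0.0627
```

Run:
```python
from h import *
plan((.4645,.234,.0165,1.45))
```

```text
now 18.6 [0.4659 0.2356 0.0149] rpy [ 3.140e+00 -1.000e-03  1.457e+00] open 0.0627 f [ 0.1 -0.   2.2]
(0.4645, 0.234, 0.0165, 1.45) xyz [-0.0035, -0.0023, -0.0031] dr [0.002, -0.001, 0.009]
```

carry_out(targets=[{"xyz": [0,0,-0.03],"dr": [0,0,0],"jaw": 1},{"xyz": [0,0,-0.09],"dr": [0,0,0],"jaw": 1},{"xyz": [0,0,-0.15],"dr": [0,0,0],"jaw": 1},{"xyz": [0,0,-0.22],"dr": [0,0,0],"jaw": 1},{"xyz": [0,0,-0.22],"dr": [0,0,0],"jaw": 1}])

```text
time_s: 19.1
tool_pos: [0.468, 0.2366, 0.1289]
eef_rot: [3.133, -0.004, 1.458]
ft_force: [0.4, 0.0, -0.3]
opening: 0.0628
```

Run:
```python
from h import *
plan((.474,-.054,.12,1.457))
```

```text
now 19.1 [0.468  0.2366 0.1289] rpy [ 3.133 -0.004  1.458] open 0.0628 f [ 0.4  0.  -0.3]
(0.474, -0.054, 0.12, 1.457) xyz [-0.5762, 0.0774, 0.0162] dr [0.011, -0.005, 0.001]
```

carry_out(targets=[{"xyz": [-0.1,0.0134,0],"dr": [0,0,0],"jaw": 1},{"xyz": [-0.2,0.0268,0],"dr": [0,0,0],"jaw": 1},{"xyz": [-0.3,0.04,0],"dr": [0,0,0],"jaw": 1},{"xyz": [-0.39,0.053,0],"dr": [0,0,0],"jaw": 1},{"xyz": [-0.47,0.063,0],"dr": [0,0,0],"jaw": 1}])

```text
time_s: 19.6
tool_pos: [0.4695, -0.0036, 0.1238]
eef_rot: [3.142, 0.0, 1.457]
ft_force: [0.9, 0.1, 0.0]
opening: 0.0623
```

carry_out(targets=[{"xyz": [-0.06,0.008,0],"dr": [0,0,0],"jaw": 1},{"xyz": [-0.105,0.014,0],"dr": [0,0,0],"jaw": 1},{"xyz": [-0.105,0.014,0],"dr": [0,0,0],"jaw": 1},{"xyz": [-0.105,0.014,0],"dr": [0,0,0],"jaw": 1}])

```text
time_s: 20.0
tool_pos: [0.4706, -0.0544, 0.1237]
eef_rot: [-3.141, -0.0, 1.456]
ft_force: [-0.2, -0.1, -0.7]
opening: 0.0625
```

Run:
```python
from h import *
plan((.474,-.054,.05,1.457))
```

```text
now 20.0 [ 0.4706 -0.0544  0.1237] rpy [-3.141 -0.     1.456] open 0.0625 f [-0.2 -0.1 -0.7]
(0.474, -0.054, 0.05, 1.457) xyz [0.0015, 0.0067, 0.1473] dr [-0.001, -0.0, -0.001]
```

carry_out(targets=[{"xyz": [0.0015,0.007,0.05],"dr": [0,0,0],"jaw": 1},{"xyz": [0.0015,0.007,0.1],"dr": [0,0,0],"jaw": 1},{"xyz": [0.0015,0.007,0.135],"dr": [0,0,0],"jaw": 1},{"xyz": [0.0015,0.007,0.147],"dr": [0,0,0],"jaw": 1},{"xyz": [0.0015,0.007,0.147],"dr": [0,0,0],"jaw": 1}])

```text
time_s: 20.5
tool_pos: [0.4741, -0.053, 0.0499]
eef_rot: [-3.14, -0.0, 1.459]
ft_force: [0.2, 0.6, -0.2]
opening: 0.0628
```

carry_out(targets=[{"xyz": [0,0,0.002],"dr": [0,0,0],"jaw": 1},{"xyz": [0,0,0.004],"dr": [0,0,0],"jaw": 1},{"xyz": [0,0,0.004],"dr": [0,0,0],"jaw": 1}])

```text
time_s: 20.8
tool_pos: [0.4749, -0.0542, 0.0491]
eef_rot: [3.14, 0.0, 1.458]
ft_force: [-0.3, -0.7, -0.7]
opening: 0.0627
```

carry_out(targets=[{"xyz": [0,0,0.002],"dr": [0,0,0],"jaw": 1},{"xyz": [0,0,0.003],"dr": [0,0,0],"jaw": 1},{"xyz": [0,0,0.003],"dr": [0,0,0],"jaw": 1}])

```text
time_s: 21.1
tool_pos: [0.4746, -0.0542, 0.047]
eef_rot: [3.141, 0.0, 1.457]
ft_force: [0.2, -1.6, -0.2]
opening: 0.0626
```

carry_out(targets=[{"xyz": [0,0,0.002],"dr": [0,0,0],"jaw": 1},{"xyz": [0,0,0.002],"dr": [0,0,0],"jaw": 1}])

```text
time_s: 21.3
tool_pos: [0.4746, -0.0542, 0.0469]
eef_rot: [3.141, 0.0, 1.457]
ft_force: [-3.4, 0.5, 9.9]
opening: 0.0625
```

carry_out(targets=[{"xyz": [0,0,0.002],"dr": [0,0,0],"jaw": 1},{"xyz": [0,0,0.002],"dr": [0,0,0],"jaw": 1}])

```text
time_s: 21.5
tool_pos: [0.4746, -0.0542, 0.0468]
eef_rot: [3.141, 0.0, 1.458]
ft_force: [-6.3, 1.5, 20.6]
opening: 0.0629
```

carry_out(targets=[{"xyz": [0,0,-0.004],"dr": [0,0,0],"jaw": 0},{"xyz": [0,0,-0.004],"dr": [0,0,0],"jaw": -0.75},{"xyz": [0,0,-0.004],"dr": [0,0,0],"jaw": -0.75},{"xyz": [0,0,-0.03],"dr": [0,0,0],"jaw": -0.75},{"xyz": [0,0,-0.1],"dr": [0,0,0],"jaw": -0.75}])

```text
time_s: 22.0
tool_pos: [0.4725, -0.0537, 0.0929]
eef_rot: [-3.135, -0.001, 1.457]
ft_force: [-0.1, -0.5, 0.1]
opening: 0.0804
```

carry_out(targets=[{"xyz": [0,0,-0.1],"dr": [0,0,0],"jaw": -0.75},{"xyz": [0,0,-0.2],"dr": [0,0,0],"jaw": -0.75},{"xyz": [0,0,-0.22],"dr": [0,0,0],"jaw": -0.75},{"xyz": [0,0,-0.22],"dr": [0,0,0],"jaw": -0.75}])

```text
time_s: 22.4
tool_pos: [0.4755, -0.0544, 0.2064]
eef_rot: [3.138, 0.001, 1.457]
ft_force: [-0.0, 0.2, -0.9]
opening: 0.0802
```

Run:
```python
from h import *
look(z=.052,name='w9')
plan((.587,.252,.2,1.457))
```

```text
wrist round1 0.9 ell [476.7 -58.1] [62. 63.] rect [array([477. , -58.1]), array([62.2, 63.1]), np.float64(55.8)]
wrist round1 0.41 ell [ 593.7 -329.9] [ 5. 21.] rect [array([ 593.6, -330.4]), array([19.7,  5. ]), np.float64(84.1)]
now 22.5 [ 0.4737 -0.0539  0.2035] rpy [-3.139 -0.     1.457] open 0.0801 f [-0.8 -0.3 -0.2]
(0.587, 0.252, 0.2, 1.457) xyz [0.6335, 0.1559, 0.0068] dr [-0.003, -0.0, 0.001]
```

View pics/w9.png

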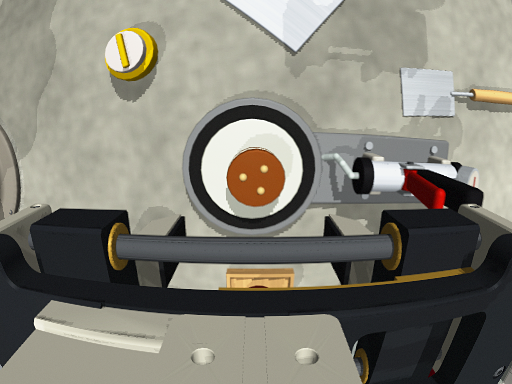

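Run:
```python
from h import *
look(z=.052)
plan((.587,.252,.2,1.457))
im=bot.get_image('wrist');cv2.imwrite('pics/w9z.png',cv2.resize(im['frame'][90:240,175:335],None,fx=4,fy=4,interpolation=cv2.INTER_CUBIC))
cen('top','round1',.052)
```

```text
wrist round1 0.64 ell [476.9 -58. ] [63. 64.] rect [array([476.8, -58.4]), array([63.5, 63.5]), np.float64(38.4)]
wrist round1 0.42 ell [467.2 -26.4] [1. 6.] rect [array([467.6, -26.3]), array([5.6, 1.3]), np.float64(12.0)]
now 22.6 [ 0.4735 -0.0539  0.2029] rpy [-3.137e+00 -1.000e-03  1.457e+00] open 0.0807 f [-0.8  0.5 -0.2]
(0.587, 0.252, 0.2, 1.457) xyz [0.6335, 0.1564, 0.0055] dr [-0.005, -0.001, 0.001]
top round1 0.79 ell [401.4 294.8] [60. 62.] rect [array([401.1, 294.4]), array([63.3, 60.1]), np.float64(88.4)]
top round1 0.72 ell [584.  251.8] [59. 63.] rect [array([583.6, 252.6]), array([61.4, 58.6]), np.float64(88.4)]
```

View pics/w9z.png

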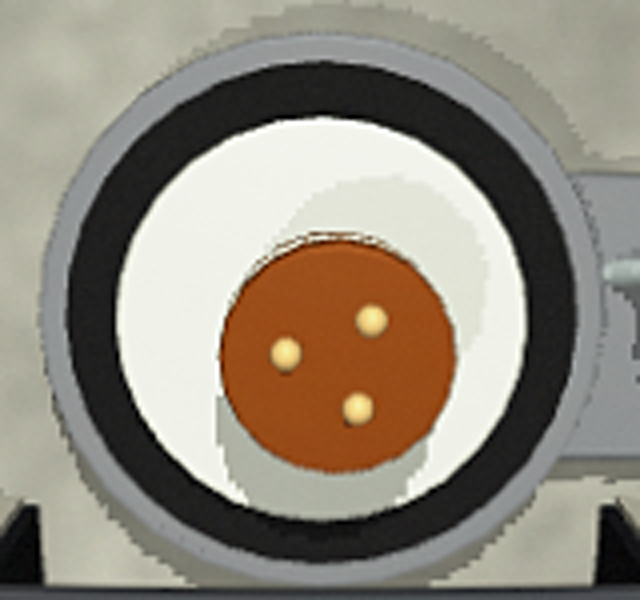

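carry_out(targets=[{"xyz": [0.095,0.0234,0],"dr": [0,0,0],"jaw": -0.75},{"xyz": [0.19,0.047,0],"dr": [0,0,0],"jaw": -0.75},{"xyz": [0.285,0.07,0],"dr": [0,0,0],"jaw": -0.75},{"xyz": [0.38,0.094,0],"dr": [0,0,0],"jaw": -0.75},{"xyz": [0.475,0.117,0],"dr": [0,0,0],"jaw": -0.75}])

```text
time_s: 23.25
tool_pos: [0.5598, 0.1771, 0.2041]
eef_rot: [-3.14, 0.001, 1.457]
ft_force: [0.3, 0.0, 0.9]
opening: 0.0803
```

carry_out(targets=[{"xyz": [0.08,0.02,0],"dr": [0,0,0],"jaw": -0.75},{"xyz": [0.155,0.038,0.004],"dr": [0,0,0],"jaw": -0.75},{"xyz": [0.155,0.038,0.004],"dr": [0,0,0],"jaw": -0.75},{"xyz": [0.155,0.038,0.004],"dr": [0,0,0],"jaw": -0.75}])

```text
time_s: 23.65
tool_pos: [0.5867, 0.2506, 0.2014]
eef_rot: [-3.139, 0.001, 1.459]
ft_force: [0.1, -1.0, 0.5]
opening: 0.0804
```

Run:
```python
from h import *
look()
plan((.587,.26,.013,1.457))
```

```text
wrist round1 0.95 ell [504.  335.9] [63. 64.] rect [array([503.7, 335.5]), array([63.2, 64.5]), np.float64(37.3)]
wrist round1 0.66 ell [403. 304.] [63. 66.] rect [array([403.1, 303.3]), array([62.5, 64.1]), np.float64(79.5)]
wrist round1 0.66 ell [588.5 260.2] [62. 63.] rect [array([588.4, 260. ]), array([62.8, 61.8]), np.float64(57.2)]
now 23.75 [0.5868 0.2491 0.2024] rpy [-3.140e+00  1.000e-03  1.457e+00] open 0.0802 f [ 0.1 -0.6 -0.8]
(0.587, 0.26, 0.013, 1.457) xyz [0.022, -0.0017, 0.3787] dr [-0.001, 0.001, -0.0]
```

carry_out(targets=[{"xyz": [0.022,0,0.09],"dr": [0,0,0],"jaw": -0.75},{"xyz": [0.022,0,0.18],"dr": [0,0,0],"jaw": -0.75},{"xyz": [0.022,0,0.27],"dr": [0,0,0],"jaw": -0.75},{"xyz": [0.022,0,0.34],"dr": [0,0,0],"jaw": -0.75},{"xyz": [0.022,0,0.376],"dr": [0,0,0],"jaw": -0.75}])

```text
time_s: 24.25
tool_pos: [0.5865, 0.2587, 0.0116]
eef_rot: [-3.137, 0.002, 1.456]
ft_force: [0.4, 0.3, 1.2]
opening: 0.0802
```

carry_out(targets=[{"xyz": [0,0,0.004],"dr": [0,0,0],"jaw": -0.6},{"xyz": [0,0,0.004],"dr": [0,0,0],"jaw": -0.5}])

```text
time_s: 24.45
tool_pos: [0.5888, 0.26, 0.0135]
eef_rot: [3.141, 0.0, 1.456]
ft_force: [-0.1, 0.1, -0.5]
opening: 0.0705
```

Run:
```python
from h import *
plan((.588,.26,.013,1.457))
```

```text
now 24.45 [0.5888 0.26   0.0135] rpy [3.141 0.    1.456] open 0.0705 f [-0.1  0.1 -0.5]
(0.588, 0.26, 0.013, 1.457) xyz [-0.0002, -0.0016, 0.001] dr [0.0, 0.0, -0.001]
```

carry_out(targets=[{"xyz": [0,0,0.001],"dr": [0,0,0],"jaw": 1},{"xyz": [0,0,0.001],"dr": [0,0,0],"jaw": 1},{"xyz": [0,0,0.001],"dr": [0,0,0],"jaw": 1},{"xyz": [0,0,0.001],"dr": [0,0,0],"jaw": 1}])

```text
time_s: 24.85
tool_pos: [0.5896, 0.2609, 0.0144]
eef_rot: [3.138, -0.001, 1.457]
ft_force: [0.8, -2.5, 5.9]
opening: 0.0627
```

carry_out(targets=[{"xyz": [0,0,-0.03],"dr": [0,0,0],"jaw": 1},{"xyz": [0,0,-0.09],"dr": [0,0,0],"jaw": 1},{"xyz": [0,0,-0.15],"dr": [0,0,0],"jaw": 1},{"xyz": [0,0,-0.23],"dr": [0,0,0],"jaw": 1},{"xyz": [0,0,-0.23],"dr": [0,0,0],"jaw": 1}])

```text
time_s: 25.35
tool_pos: [0.5915, 0.2623, 0.1349]
eef_rot: [3.131, -0.005, 1.458]
ft_force: [0.6, 1.0, 0.2]
opening: 0.0628
```

Run:
```python
from h import *
plan((.4735,-.052,.125,1.457))
```

```text
now 25.35 [0.5915 0.2623 0.1349] rpy [ 3.131 -0.005  1.458] open 0.0628 f [0.6 1.  0.2]
(0.4735, -0.052, 0.125, 1.457) xyz [-0.6514, -0.1637, 0.0148] dr [0.014, -0.006, 0.001]
```

carry_out(targets=[{"xyz": [-0.095,-0.0238,0],"dr": [0,0,0],"jaw": 1},{"xyz": [-0.19,-0.0476,0],"dr": [0,0,0],"jaw": 1},{"xyz": [-0.285,-0.071,0],"dr": [0,0,0],"jaw": 1},{"xyz": [-0.38,-0.095,0],"dr": [0,0,0],"jaw": 1},{"xyz": [-0.47,-0.118,0],"dr": [0,0,0],"jaw": 1}])

```text
time_s: 25.85
tool_pos: [0.502, 0.0327, 0.1278]
eef_rot: [3.141, 0.0, 1.458]
ft_force: [0.5, -1.0, 0.1]
opening: 0.0626
```

carry_out(targets=[{"xyz": [-0.08,-0.02,0],"dr": [0,0,0],"jaw": 1},{"xyz": [-0.15,-0.037,0],"dr": [0,0,0],"jaw": 1},{"xyz": [-0.175,-0.044,0.004],"dr": [0,0,0],"jaw": 1},{"xyz": [-0.175,-0.044,0.004],"dr": [0,0,0],"jaw": 1},{"xyz": [-0.175,-0.044,0.004],"dr": [0,0,0],"jaw": 1}])

```text
time_s: 26.35
tool_pos: [0.4718, -0.0495, 0.1256]
eef_rot: [3.141, -0.001, 1.457]
ft_force: [-0.2, -0.4, 0.3]
opening: 0.0627
```

Run:
```python
from h import *
plan((.4735,-.052,.063,1.457))
save('wrist','w10')
```

```text
now 26.35 [ 0.4718 -0.0495  0.1256] rpy [ 3.141e+00 -1.000e-03  1.457e+00] open 0.0627 f [-0.2 -0.4  0.3]
(0.4735, -0.052, 0.063, 1.457) xyz [-0.0046, 0.004, 0.1251] dr [0.0, -0.001, 0.0]
```

View pics/w10.png

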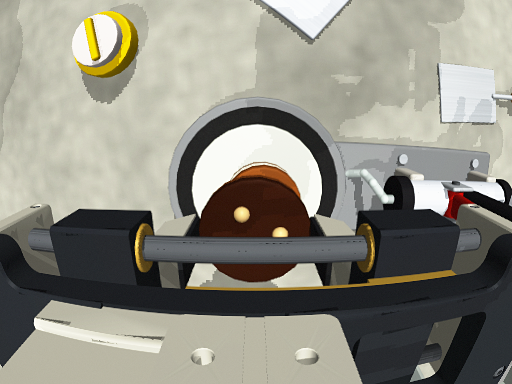

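carry_out(targets=[{"xyz": [-0.005,0.005,0.04],"dr": [0,0,0],"jaw": 1},{"xyz": [-0.005,0.005,0.08],"dr": [0,0,0],"jaw": 1},{"xyz": [-0.005,0.005,0.115],"dr": [0,0,0],"jaw": 1},{"xyz": [-0.005,0.005,0.126],"dr": [0,0,0],"jaw": 1},{"xyz": [-0.005,0.005,0.126],"dr": [0,0,0],"jaw": 1}])

```text
time_s: 26.9
tool_pos: [0.4736, -0.0519, 0.0619]
eef_rot: [-3.14, -0.0, 1.459]
ft_force: [0.0, -0.4, -0.3]
opening: 0.0625
```

carry_out(targets=[{"xyz": [0,0,0.001],"dr": [0,0,0],"jaw": 1},{"xyz": [0,0,0.003],"dr": [0,0,0],"jaw": 1},{"xyz": [0,0,0.004],"dr": [0,0,0],"jaw": 1}])

```text
time_s: 27.2
tool_pos: [0.4741, -0.0531, 0.0611]
eef_rot: [3.14, 0.0, 1.458]
ft_force: [0.4, -0.7, -0.7]
opening: 0.0624
```

carry_out(targets=[{"xyz": [0,0,0.002],"dr": [0,0,0],"jaw": 1},{"xyz": [0,0,0.002],"dr": [0,0,0],"jaw": 1}])

```text
time_s: 27.4
tool_pos: [0.4741, -0.0531, 0.0603]
eef_rot: [3.14, 0.0, 1.457]
ft_force: [-1.6, 1.1, 5.9]
opening: 0.0628
```

Contact. Release and rise, then on to C (.503,.335).

carry_out(targets=[{"xyz": [0,0,-0.001],"dr": [0,0,0],"jaw": 0},{"xyz": [0,0,-0.001],"dr": [0,0,0],"jaw": -0.75},{"xyz": [0,0,-0.001],"dr": [0,0,0],"jaw": -0.75},{"xyz": [0,0,-0.03],"dr": [0,0,0],"jaw": -0.75},{"xyz": [0,0,-0.1],"dr": [0,0,0],"jaw": -0.75}])

```text
time_s: 27.9
tool_pos: [0.4717, -0.0526, 0.1078]
eef_rot: [-3.135, -0.001, 1.457]
ft_force: [1.2, -0.7, 0.6]
opening: 0.0802
```

carry_out(targets=[{"xyz": [0,0,-0.1],"dr": [0,0,0],"jaw": -0.75},{"xyz": [0,0,-0.18],"dr": [0,0,0],"jaw": -0.75},{"xyz": [0,0,-0.2],"dr": [0,0,0],"jaw": -0.75},{"xyz": [0,0,-0.2],"dr": [0,0,0],"jaw": -0.75}])

```text
time_s: 28.3
tool_pos: [0.4744, -0.0532, 0.2108]
eef_rot: [3.138, 0.001, 1.457]
ft_force: [-0.0, -0.8, -1.3]
opening: 0.0802
```

Run:
```python
from h import *
look(z=.066,name='w11')
plan((.503,.328,.2,1.457))
im=bot.get_image('wrist');cv2.imwrite('pics/w11z.png',cv2.resize(im['frame'][90:240,175:335],None,fx=4,fy=4,interpolation=cv2.INTER_CUBIC))
```

```text
wrist round1 0.72 ell [473.2 -53.7] [63. 64.] rect [array([472.9, -53.7]), array([64.2, 62.7]), np.float64(84.7)]
now 28.4 [ 0.4729 -0.0528  0.2082] rpy [-3.139 -0.     1.457] open 0.0803 f [-0.4  0.2 -0.6]
(0.503, 0.328, 0.2, 1.457) xyz [0.7636, -0.0263, 0.0165] dr [-0.003, -0.0, 0.001]
```

View pics/w11z.png

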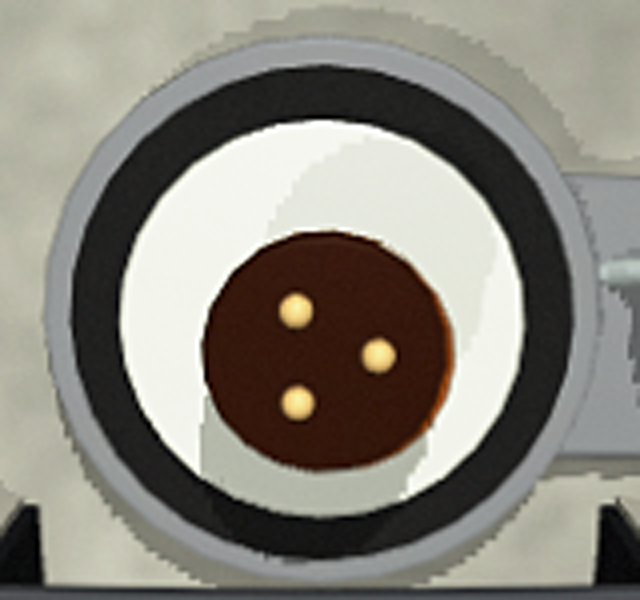

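carry_out(targets=[{"xyz": [0.1,-0.0034,0],"dr": [0,0,0],"jaw": -0.75},{"xyz": [0.2,-0.007,0],"dr": [0,0,0],"jaw": -0.75},{"xyz": [0.3,-0.0103,0],"dr": [0,0,0],"jaw": -0.75},{"xyz": [0.4,-0.0138,0],"dr": [0,0,0],"jaw": -0.75},{"xyz": [0.5,-0.017,0],"dr": [0,0,0],"jaw": -0.75}])

```text
time_s: 28.95
tool_pos: [0.4925, 0.198, 0.2074]
eef_rot: [-3.138, 0.001, 1.457]
ft_force: [1.4, -0.6, -0.2]
opening: 0.08
```

carry_out(targets=[{"xyz": [0.1,-0.0034,0.005],"dr": [0,0,0],"jaw": -0.75},{"xyz": [0.19,-0.0065,0.01],"dr": [0,0,0],"jaw": -0.75},{"xyz": [0.255,-0.009,0.016],"dr": [0,0,0],"jaw": -0.75},{"xyz": [0.255,-0.009,0.016],"dr": [0,0,0],"jaw": -0.75},{"xyz": [0.255,-0.009,0.016],"dr": [0,0,0],"jaw": -0.75}])

```text
time_s: 29.45
tool_pos: [0.5025, 0.3232, 0.1991]
eef_rot: [-3.138, 0.003, 1.459]
ft_force: [1.0, 0.1, 0.5]
opening: 0.0802
```

Run:
```python
from h import *
look()
plan((.503,.3355,.0125,1.457))
```

```text
wrist round1 0.81 ell [503.2 337.1] [63. 64.] rect [array([503., 337.]), array([63.9, 63.2]), np.float64(83.6)]
wrist round1 0.64 ell [401.6 306.1] [60. 64.] rect [array([401.6, 306.5]), array([60.9, 63. ]), np.float64(82.1)]
now 29.55 [0.5032 0.3221 0.2004] rpy [-3.140e+00  2.000e-03  1.457e+00] open 0.08 f [-1.1 -0.9  0.3]
(0.503, 0.3355, 0.0125, 1.457) xyz [0.0272, -0.0028, 0.3757] dr [-0.002, 0.002, -0.001]
```

carry_out(targets=[{"xyz": [0.0285,-0.003,0.09],"dr": [0,0,0],"jaw": -0.75},{"xyz": [0.0285,-0.003,0.18],"dr": [0,0,0],"jaw": -0.75},{"xyz": [0.0285,-0.003,0.27],"dr": [0,0,0],"jaw": -0.75},{"xyz": [0.0285,-0.003,0.34],"dr": [0,0,0],"jaw": -0.75},{"xyz": [0.0285,-0.003,0.374],"dr": [0,0,0],"jaw": -0.75}])

```text
time_s: 30.05
tool_pos: [0.502, 0.335, 0.011]
eef_rot: [-3.137, 0.003, 1.455]
ft_force: [-0.0, 1.1, 0.3]
opening: 0.0801
```

carry_out(targets=[{"xyz": [0,0,0.003],"dr": [0,0,0],"jaw": -0.6},{"xyz": [0,0,0.003],"dr": [0,0,0],"jaw": -0.5}])

```text
time_s: 30.25
tool_pos: [0.5041, 0.3367, 0.0134]
eef_rot: [3.141, 0.0, 1.456]
ft_force: [-0.2, 0.4, -0.0]
opening: 0.0713
```

Run:
```python
from h import *
plan((.503,.3363,.013,1.457))
```

```text
now 30.25 [0.5041 0.3367 0.0134] rpy [3.141 0.    1.456] open 0.0713 f [-0.2  0.4 -0. ]
(0.503, 0.3363, 0.013, 1.457) xyz [-0.0011, -0.0021, 0.0008] dr [0.0, 0.0, -0.001]
```

carry_out(targets=[{"xyz": [0,-0.001,0.001],"dr": [0,0,0],"jaw": 1},{"xyz": [0,-0.001,0.001],"dr": [0,0,0],"jaw": 1},{"xyz": [0,-0.001,0.001],"dr": [0,0,0],"jaw": 1},{"xyz": [0,-0.001,0.001],"dr": [0,0,0],"jaw": 1}])

```text
time_s: 30.65
tool_pos: [0.5041, 0.3379, 0.0141]
eef_rot: [3.139, -0.001, 1.458]
ft_force: [0.0, -1.8, 6.1]
opening: 0.0625
```

carry_out(targets=[{"xyz": [0,0,-0.03],"dr": [0,0,0],"jaw": 1},{"xyz": [0,0,-0.09],"dr": [0,0,0],"jaw": 1},{"xyz": [0,0,-0.17],"dr": [0,0,0],"jaw": 1},{"xyz": [0,0,-0.25],"dr": [0,0,0],"jaw": 1},{"xyz": [0,0,-0.25],"dr": [0,0,0],"jaw": 1}])

```text
time_s: 31.15
tool_pos: [0.5059, 0.3396, 0.1448]
eef_rot: [3.131, -0.007, 1.458]
ft_force: [0.2, 0.8, -0.4]
opening: 0.0627
```

Run:
```python
from h import *
plan((.4735,-.052,.135,1.457))
```

```text
now 31.15 [0.5059 0.3396 0.1448] rpy [ 3.131 -0.007  1.458] open 0.0627 f [ 0.2  0.8 -0.4]
(0.4735, -0.052, 0.135, 1.457) xyz [-0.7856, 0.0238, 0.0145] dr [0.013, -0.009, 0.001]
```

carry_out(targets=[{"xyz": [-0.1,0.003,0],"dr": [0,0,0],"jaw": 1},{"xyz": [-0.2,0.006,0],"dr": [0,0,0],"jaw": 1},{"xyz": [-0.3,0.009,0],"dr": [0,0,0],"jaw": 1},{"xyz": [-0.4,0.012,0],"dr": [0,0,0],"jaw": 1},{"xyz": [-0.5,0.015,0],"dr": [0,0,0],"jaw": 1}])

```text
time_s: 31.65
tool_pos: [0.4814, 0.0871, 0.1377]
eef_rot: [3.141, -0.0, 1.458]
ft_force: [1.1, -0.8, -0.7]
opening: 0.0629
```

carry_out(targets=[{"xyz": [-0.1,0.003,0],"dr": [0,0,0],"jaw": 1},{"xyz": [-0.19,0.006,0],"dr": [0,0,0],"jaw": 1},{"xyz": [-0.27,0.008,0],"dr": [0,0,0],"jaw": 1},{"xyz": [-0.28,0.009,0],"dr": [0,0,0],"jaw": 1},{"xyz": [-0.28,0.009,0],"dr": [0,0,0],"jaw": 1}])

```text
time_s: 32.15
tool_pos: [0.4707, -0.0517, 0.1376]
eef_rot: [-3.142, -0.0, 1.455]
ft_force: [-0.0, 2.0, 0.7]
opening: 0.0627
```

Run:
```python
from h import *
plan((.4735,-.0525,.077,1.457))
```

```text
now 32.15 [ 0.4707 -0.0517  0.1376] rpy [-3.142 -0.     1.455] open 0.0627 f [-0.   2.   0.7]
(0.4735, -0.0525, 0.077, 1.457) xyz [-0.0009, 0.0058, 0.1212] dr [-0.0, -0.0, -0.003]
```

carry_out(targets=[{"xyz": [0,0.006,0.04],"dr": [0,0,0],"jaw": 1},{"xyz": [0,0.006,0.08],"dr": [0,0,0],"jaw": 1},{"xyz": [0,0.006,0.112],"dr": [0,0,0],"jaw": 1},{"xyz": [0,0.006,0.121],"dr": [0,0,0],"jaw": 1},{"xyz": [0,0.006,0.121],"dr": [0,0,0],"jaw": 1}])

```text
time_s: 32.65
tool_pos: [0.4736, -0.05, 0.0766]
eef_rot: [-3.14, -0.0, 1.459]
ft_force: [0.0, 0.7, -0.5]
opening: 0.063
```

carry_out(targets=[{"xyz": [0,0,0.001],"dr": [0,0,0],"jaw": 1},{"xyz": [0,0,0.003],"dr": [0,0,0],"jaw": 1},{"xyz": [0,0,0.004],"dr": [0,0,0],"jaw": 1}])

```text
time_s: 32.95
tool_pos: [0.4743, -0.0513, 0.0755]
eef_rot: [3.14, 0.0, 1.458]
ft_force: [-0.7, -0.0, -0.3]
opening: 0.0623
```

carry_out(targets=[{"xyz": [0,0,0.002],"dr": [0,0,0],"jaw": 1},{"xyz": [0,0,0.002],"dr": [0,0,0],"jaw": 1}])

```text
time_s: 33.15
tool_pos: [0.474, -0.0514, 0.0742]
eef_rot: [3.141, 0.0, 1.457]
ft_force: [0.6, 0.3, 1.2]
opening: 0.0628
```

carry_out(targets=[{"xyz": [0,0,0.001],"dr": [0,0,0],"jaw": 0},{"xyz": [0,0,0.001],"dr": [0,0,0],"jaw": -0.75},{"xyz": [0,0,0.001],"dr": [0,0,0],"jaw": -0.75},{"xyz": [0,0,-0.03],"dr": [0,0,0],"jaw": -0.75},{"xyz": [0,0,-0.1],"dr": [0,0,0],"jaw": -0.75}])

```text
time_s: 33.65
tool_pos: [0.472, -0.0509, 0.1223]
eef_rot: [-3.135, -0.001, 1.457]
ft_force: [1.4, -0.3, -0.7]
opening: 0.08
```

carry_out(targets=[{"xyz": [0,0,-0.1],"dr": [0,0,0],"jaw": -0.75},{"xyz": [0,0,-0.16],"dr": [0,0,0],"jaw": -0.75},{"xyz": [0,0,-0.17],"dr": [0,0,0],"jaw": -0.75},{"xyz": [0,0,-0.17],"dr": [0,0,0],"jaw": -0.75}])

```text
time_s: 34.05
tool_pos: [0.4741, -0.0514, 0.2095]
eef_rot: [3.14, 0.0, 1.457]
ft_force: [0.1, -0.1, -0.0]
opening: 0.0802
```

Run:
```python
from h import *
look(z=.08,name='w12')
cen('top','round1',.02)
plan((.401,.297,.2,1.457))
im=bot.get_image('wrist');cv2.imwrite('pics/w12z.png',cv2.resize(im['frame'][90:240,175:335],None,fx=4,fy=4,interpolation=cv2.INTER_CUBIC))
```

```text
wrist round1 0.9 ell [473.6 -51.9] [63. 64.] rect [array([473.6, -52.2]), array([62.8, 63.5]), np.float64(38.2)]
wrist round1 0.67 ell [ 582.6 -301.6] [ 4. 19.] rect [array([ 582.5, -301.1]), array([ 4.4, 20.1]), np.float64(4.2)]
top round1 0.63 ell [401.  301.7] [60. 62.] rect [array([401.4, 301.3]), array([62.2, 58.9]), np.float64(88.4)]
now 34.25 [ 0.473  -0.0511  0.2074] rpy [-3.138 -0.     1.457] open 0.0805 f [ 0.7 -0.1  0.9]
(0.401, 0.297, 0.2, 1.457) xyz [0.6755, -0.2218, 0.0157] dr [-0.004, -0.001, 0.001]
```

View pics/w12z.png

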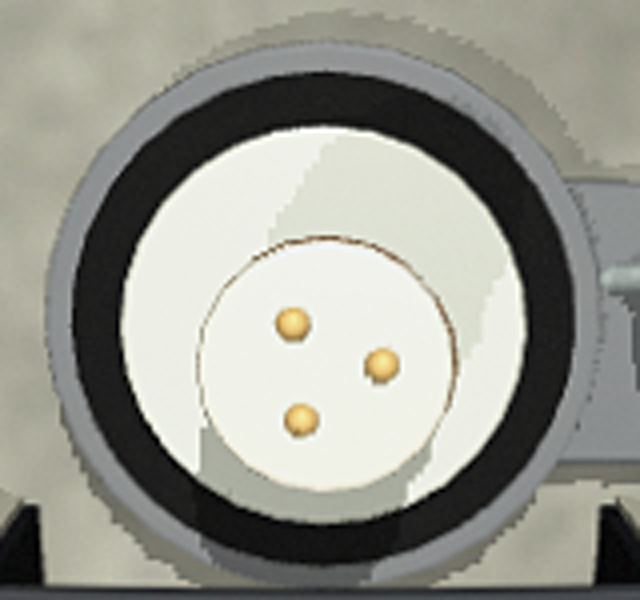

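Fine. Last round B at (.401,.304).

carry_out(targets=[{"xyz": [0.093,-0.0305,0],"dr": [0,0,0],"jaw": -0.75},{"xyz": [0.186,-0.061,0],"dr": [0,0,0],"jaw": -0.75},{"xyz": [0.28,-0.0917,0],"dr": [0,0,0],"jaw": -0.75},{"xyz": [0.373,-0.122,0],"dr": [0,0,0],"jaw": -0.75},{"xyz": [0.466,-0.153,0],"dr": [0,0,0],"jaw": -0.75}])

```text
time_s: 34.8
tool_pos: [0.4232, 0.1905, 0.2081]
eef_rot: [-3.14, 0.001, 1.457]
ft_force: [0.6, 0.7, -0.0]
opening: 0.0801
```

carry_out(targets=[{"xyz": [0.09,-0.029,0.005],"dr": [0,0,0],"jaw": -0.75},{"xyz": [0.17,-0.056,0.01],"dr": [0,0,0],"jaw": -0.75},{"xyz": [0.205,-0.067,0.016],"dr": [0,0,0],"jaw": -0.75},{"xyz": [0.205,-0.067,0.016],"dr": [0,0,0],"jaw": -0.75},{"xyz": [0.205,-0.067,0.016],"dr": [0,0,0],"jaw": -0.75}])

```text
time_s: 35.3
tool_pos: [0.4021, 0.2941, 0.2001]
eef_rot: [-3.14, 0.002, 1.459]
ft_force: [0.2, -0.1, -0.3]
opening: 0.0803
```

Run:
```python
from h import *
look()
plan((.401,.304,.0125,1.457))
```

```text
wrist round1 0.81 ell [400. 304.] [63. 64.] rect [array([399.7, 304.1]), array([63.2, 62.5]), np.float64(83.6)]
now 35.4 [0.4027 0.2935 0.2006] rpy [-3.141e+00  1.000e-03  1.456e+00] open 0.0804 f [ 0.5 -0.   0.2]
(0.401, 0.304, 0.0125, 1.457) xyz [0.0209, -0.0056, 0.3763] dr [-0.001, 0.001, -0.001]
```

carry_out(targets=[{"xyz": [0.021,-0.007,0.09],"dr": [0,0,0],"jaw": -0.75},{"xyz": [0.021,-0.007,0.18],"dr": [0,0,0],"jaw": -0.75},{"xyz": [0.021,-0.007,0.27],"dr": [0,0,0],"jaw": -0.75},{"xyz": [0.021,-0.007,0.34],"dr": [0,0,0],"jaw": -0.75},{"xyz": [0.021,-0.007,0.374],"dr": [0,0,0],"jaw": -0.75}])

```text
time_s: 35.9
tool_pos: [0.3992, 0.3031, 0.0111]
eef_rot: [-3.138, 0.003, 1.455]
ft_force: [-0.4, 0.1, -0.3]
opening: 0.0804
```

carry_out(targets=[{"xyz": [0,0,0.003],"dr": [0,0,0],"jaw": -0.6},{"xyz": [0,0,0.003],"dr": [0,0,0],"jaw": -0.5}])

```text
time_s: 36.1
tool_pos: [0.4009, 0.3046, 0.0128]
eef_rot: [3.142, 0.0, 1.456]
ft_force: [-0.4, 0.3, 0.5]
opening: 0.0711
```

Run:
```python
from h import *
plan((.4005,.304,.013,1.457))
```

```text
now 36.1 [0.4009 0.3046 0.0128] rpy [3.142 0.    1.456] open 0.0711 f [-0.4  0.3  0.5]
(0.4005, 0.304, 0.013, 1.457) xyz [-0.0013, -0.0006, -0.0005] dr [0.0, 0.0, -0.001]
```

carry_out(targets=[{"xyz": [0,0,0],"dr": [0,0,0],"jaw": 1},{"xyz": [0,0,0],"dr": [0,0,0],"jaw": 1},{"xyz": [0,0,0],"dr": [0,0,0],"jaw": 1},{"xyz": [0,0,0],"dr": [0,0,0],"jaw": 1}])

```text
time_s: 36.5
tool_pos: [0.4012, 0.3055, 0.0138]
eef_rot: [3.139, -0.001, 1.458]
ft_force: [1.1, -2.4, 6.7]
opening: 0.0628
```

carry_out(targets=[{"xyz": [0,0,-0.03],"dr": [0,0,0],"jaw": 1},{"xyz": [0,0,-0.09],"dr": [0,0,0],"jaw": 1},{"xyz": [0,0,-0.17],"dr": [0,0,0],"jaw": 1},{"xyz": [0,0,-0.26],"dr": [0,0,0],"jaw": 1},{"xyz": [0,0,-0.28],"dr": [0,0,0],"jaw": 1}])

```text
time_s: 37.0
tool_pos: [0.4023, 0.3067, 0.1576]
eef_rot: [3.134, -0.005, 1.458]
ft_force: [1.6, 0.3, -0.9]
opening: 0.0623
```

Run:
```python
from h import *
plan((.4735,-.053,.145,1.457))
```

```text
now 37.0 [0.4023 0.3067 0.1576] rpy [ 3.134 -0.005  1.458] open 0.0623 f [ 1.6  0.3 -0.9]
(0.4735, -0.053, 0.145, 1.457) xyz [-0.6988, 0.2225, 0.023] dr [0.01, -0.007, 0.001]
```

carry_out(targets=[{"xyz": [-0.093,0.0296,0],"dr": [0,0,0],"jaw": 1},{"xyz": [-0.186,0.059,0],"dr": [0,0,0],"jaw": 1},{"xyz": [-0.28,0.089,0],"dr": [0,0,0],"jaw": 1},{"xyz": [-0.373,0.1187,0],"dr": [0,0,0],"jaw": 1},{"xyz": [-0.466,0.148,0],"dr": [0,0,0],"jaw": 1}])

```text
time_s: 37.5
tool_pos: [0.4471, 0.0637, 0.1522]
eef_rot: [-3.141, -0.0, 1.458]
ft_force: [0.8, 0.3, -0.9]
opening: 0.0624
```

carry_out(targets=[{"xyz": [-0.09,0.029,0],"dr": [0,0,0],"jaw": 1},{"xyz": [-0.17,0.054,0],"dr": [0,0,0],"jaw": 1},{"xyz": [-0.225,0.073,0],"dr": [0,0,0],"jaw": 1},{"xyz": [-0.228,0.074,0],"dr": [0,0,0],"jaw": 1},{"xyz": [-0.228,0.074,0],"dr": [0,0,0],"jaw": 1}])

```text
time_s: 38.0
tool_pos: [0.4708, -0.0522, 0.152]
eef_rot: [-3.14, -0.0, 1.456]
ft_force: [0.3, 0.5, -0.5]
opening: 0.0626
```

Run:
```python
from h import *
plan((.4735,-.0525,.091,1.457))
```

```text
now 38.0 [ 0.4708 -0.0522  0.152 ] rpy [-3.14  -0.     1.456] open 0.0626 f [ 0.3  0.5 -0.5]
(0.4735, -0.0525, 0.091, 1.457) xyz [0.0001, 0.0056, 0.1219] dr [-0.001, -0.001, -0.002]
```

carry_out(targets=[{"xyz": [-0.002,0.005,0.04],"dr": [0,0,0],"jaw": 1},{"xyz": [-0.002,0.005,0.08],"dr": [0,0,0],"jaw": 1},{"xyz": [-0.002,0.005,0.112],"dr": [0,0,0],"jaw": 1},{"xyz": [-0.002,0.005,0.121],"dr": [0,0,0],"jaw": 1},{"xyz": [-0.002,0.005,0.122],"dr": [0,0,0],"jaw": 1}])

```text
time_s: 38.5
tool_pos: [0.4731, -0.0522, 0.0911]
eef_rot: [-3.14, -0.0, 1.459]
ft_force: [0.4, -0.6, -1.0]
opening: 0.0629
```

carry_out(targets=[{"xyz": [0,0,0.001],"dr": [0,0,0],"jaw": 1},{"xyz": [0,0,0.003],"dr": [0,0,0],"jaw": 1},{"xyz": [0,0,0.004],"dr": [0,0,0],"jaw": 1}])

```text
time_s: 38.8
tool_pos: [0.474, -0.0533, 0.09]
eef_rot: [3.14, 0.0, 1.458]
ft_force: [-0.3, 0.4, 0.0]
opening: 0.0627
```

carry_out(targets=[{"xyz": [0,0,0.002],"dr": [0,0,0],"jaw": 1},{"xyz": [0,0,0.002],"dr": [0,0,0],"jaw": 1}])

```text
time_s: 39.0
tool_pos: [0.4737, -0.0534, 0.0885]
eef_rot: [3.141, 0.0, 1.457]
ft_force: [-0.4, 0.2, -0.7]
opening: 0.0631
```

carry_out(targets=[{"xyz": [0,0,0.002],"dr": [0,0,0],"jaw": 1},{"xyz": [0,0,0.002],"dr": [0,0,0],"jaw": 1}])

```text
time_s: 39.2
tool_pos: [0.4738, -0.0534, 0.0878]
eef_rot: [3.141, 0.0, 1.457]
ft_force: [-0.4, -0.3, 3.5]
opening: 0.0629
```

carry_out(targets=[{"xyz": [0,0,0],"dr": [0,0,0],"jaw": 0},{"xyz": [0,0,0],"dr": [0,0,0],"jaw": -0.75},{"xyz": [0,0,0],"dr": [0,0,0],"jaw": -0.75},{"xyz": [0,0,-0.03],"dr": [0,0,0],"jaw": -0.75},{"xyz": [0,0,-0.1],"dr": [0,0,0],"jaw": -0.75}])

```text
time_s: 39.7
tool_pos: [0.4717, -0.0528, 0.1356]
eef_rot: [-3.135, -0.001, 1.457]
ft_force: [0.5, 0.3, 0.1]
opening: 0.0802
```

carry_out(targets=[{"xyz": [0,0,-0.1],"dr": [0,0,0],"jaw": -0.75},{"xyz": [0,0,-0.2],"dr": [0,0,0],"jaw": -0.75},{"xyz": [0,0,-0.22],"dr": [0,0,0],"jaw": -0.75},{"xyz": [0,0,-0.22],"dr": [0,0,0],"jaw": -0.75}])

```text
time_s: 40.1
tool_pos: [0.4745, -0.0535, 0.249]
eef_rot: [3.137, 0.001, 1.458]
ft_force: [-0.4, 0.2, 0.6]
opening: 0.0803
```

Run:
```python
from h import *
look(z=.094,name='w13')
im=save('top','t13');im2=save('side','s13')
for t in ['dome_knob','pump_grip','trigger_pad','dome']:
    a=bot.landmark_of('top',t);b=bot.landmark_of('side',t)
    print(t,[ (round(r['score'],2),np.round(r['point']),np.round(atz(im,r['point'][::-1],{'dome':0,'dome_knob':.139}.get(t,.135))[:2],4)) for r in a[:2]])
    if a and b:print(t,*tri([ray(im,a[0]['point'][::-1]),ray(im2,b[0]['point'][::-1])]))
plan((.59,-.325,.28,1.2))
cv2.imwrite('pics/t13z.png',cv2.resize(im['frame'][110:250,220:420],None,fx=4,fy=4,interpolation=cv2.INTER_CUBIC))
```

```text
wrist round1 0.82 ell [473.1 -54.5] [62. 62.] rect [array([473. , -54.5]), array([62.5, 62.5]), np.float64(38.7)]
wrist round1 0.7 ell [ 1635.2 -8503.2] [  938. 17125.] rect [array([472.6, -24.9]), array([46.5, 14. ]), np.float64(2.8)]
dome_knob [(0.78, array([165., 367.]), array([ 0.5889, -0.3233])), (0.65, array([151., 269.]), array([ 0.6324, -0.0719]))]
dome_knob [ 0.59140541 -0.32279084  0.1383821 ] [np.float64(0.0025061198957068978), np.float64(0.0025061198957069537)]
pump_grip [(0.74, array([134., 267.]), array([ 0.677 , -0.0677])), (0.55, array([220., 386.]), array([ 0.4437, -0.3664]))]
pump_grip [ 0.67576276 -0.06851478  0.13187131] [np.float64(0.0019551631886247606), np.float64(0.00195516318862484)]
trigger_pad [(0.52, array([152., 269.]), array([ 0.6295, -0.0712]))]
trigger_pad [ 0.62916206 -0.07050396  0.14247611] [np.float64(0.0009789895052244868), np.float64(0.0009789895052243463)]
dome [(0.81, array([169., 360.]), array([ 0.5936, -0.3377]))]
dome [ 0.58978271 -0.33971094 -0.00353896] [np.float64(0.004343494433512752), np.float64(0.004343494433512696)]
now 40.7 [ 0.4736 -0.0533  0.2472] rpy [-3.141  0.     1.458] open 0.0805 f [ 0.4 -0.6 -0.2]
(0.59, -0.325, 0.28, 1.2) xyz [-0.5136, 0.2927, -0.0657] dr [-0.001, 0.0, 0.328]
```

View pics/w13.png

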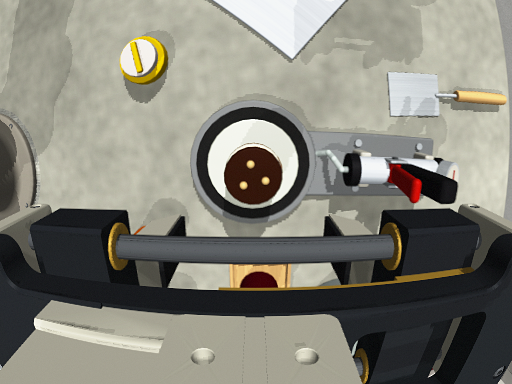

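View pics/s13.png

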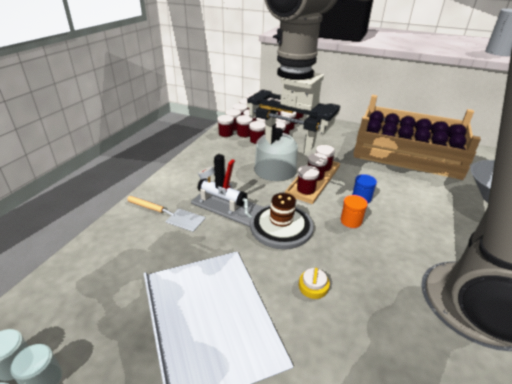

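View pics/t13z.png

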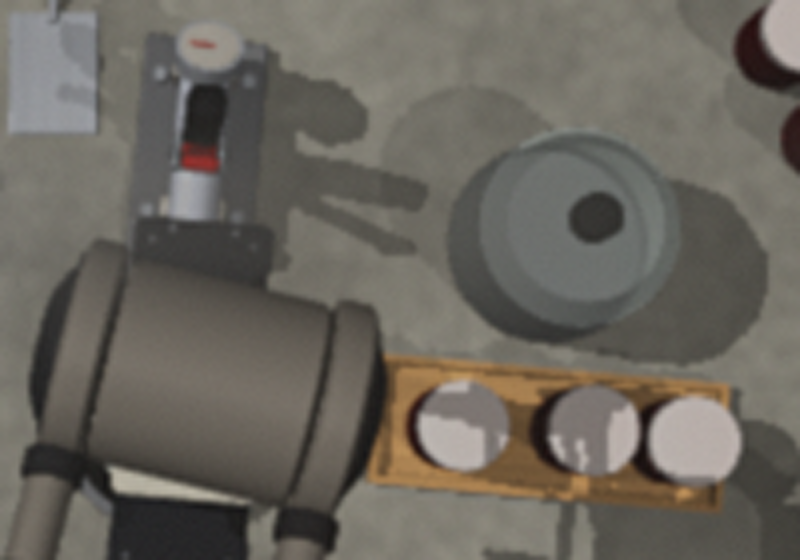

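carry_out(targets=[{"xyz": [-0.085,0.035,0],"dr": [0,0,0],"jaw": -0.75},{"xyz": [-0.17,0.07,0],"dr": [0,0,0],"jaw": -0.5},{"xyz": [-0.255,0.105,0],"dr": [0,0,0],"jaw": -0.5},{"xyz": [-0.34,0.14,-0.01],"dr": [0,0,0],"jaw": -0.5},{"xyz": [-0.425,0.175,-0.02],"dr": [0,0,0],"jaw": -0.5}])

```text
time_s: 41.2
tool_pos: [0.5367, -0.2761, 0.2575]
eef_rot: [-3.141, -0.0, 1.457]
ft_force: [0.5, -0.4, 0.6]
opening: 0.0688
```

Run:
```python
from h import *
plan((.59,-.335,.26,1.457))
```

```text
now 41.2 [ 0.5367 -0.2761  0.2575] rpy [-3.141 -0.     1.457] open 0.0688 f [ 0.5 -0.4  0.6]
(0.59, -0.335, 0.26, 1.457) xyz [-0.1049, 0.1192, -0.0051] dr [-0.0, -0.0, 0.001]
```

carry_out(targets=[{"xyz": [-0.06,0.06,0],"dr": [0,0,0],"jaw": -0.5},{"xyz": [-0.1,0.115,0],"dr": [0,0,0],"jaw": -0.5},{"xyz": [-0.1,0.115,0],"dr": [0,0,0],"jaw": -0.5},{"xyz": [-0.1,0.115,0],"dr": [0,0,0],"jaw": -0.5}])

```text
time_s: 41.6
tool_pos: [0.5878, -0.3305, 0.2562]
eef_rot: [-3.14, -0.001, 1.457]
ft_force: [0.1, 0.0, 0.6]
opening: 0.0686
```

Run:
```python
from h import *
im=save('wrist','w14');im['fish']=1
for t,z in [('dome_knob',.139),('dome',0)]:
  for r in bot.landmark_of('wrist',t)[:3]: print(t,r['score'],np.round(r['point']),atz(im,r['point'][::-1],z))
print(proj(im,np.array([.59,-.3235,.151])))
plan((.59,-.3235,.12,1.457))
```

```text
dome_knob 0.93 [179. 259.] [ 0.59216661 -0.32694946  0.139     ]
dome_knob 0.67 [219. 169.] [ 0.496603   -0.35776422  0.139     ]
dome 0.65 [160. 258.] [ 0.5917823  -0.32954749  0.        ]
[256.69646078 178.33149568]
now 41.75 [ 0.5876 -0.3295  0.2581] rpy [3.141 0.    1.458] open 0.069 f [-0.1  0.5  0.3]
(0.59, -0.3235, 0.12, 1.457) xyz [0.0125, 0.0034, 0.2763] dr [0.0, 0.0, 0.002]
```

View pics/w14.png

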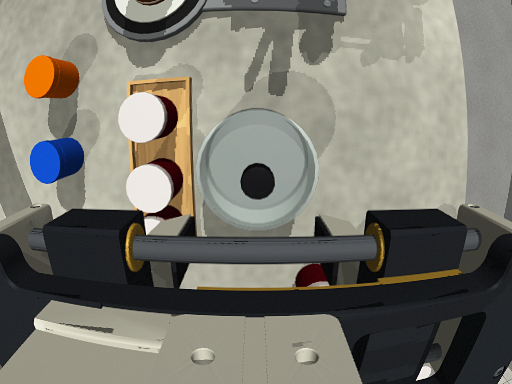

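carry_out(targets=[{"xyz": [0.009,0.006,0.05],"dr": [0,0,0],"jaw": -0.5},{"xyz": [0.009,0.006,0.12],"dr": [0,0,0],"jaw": -0.5},{"xyz": [0.009,0.006,0.19],"dr": [0,0,0],"jaw": -0.5},{"xyz": [0.009,0.006,0.24],"dr": [0,0,0],"jaw": -0.5},{"xyz": [0.009,0.006,0.265],"dr": [0,0,0],"jaw": -0.5}])

```text
time_s: 42.25
tool_pos: [0.5903, -0.3248, 0.1234]
eef_rot: [-3.139, -0.001, 1.458]
ft_force: [0.3, 0.3, 0.1]
opening: 0.0687
```

carry_out(targets=[{"xyz": [0,0,0.003],"dr": [0,0,0],"jaw": -0.4},{"xyz": [0,0,0.003],"dr": [0,0,0],"jaw": -0.2},{"xyz": [0,0,0.003],"dr": [0,0,0],"jaw": -0.2}])

```text
time_s: 42.55
tool_pos: [0.5923, -0.3268, 0.1257]
eef_rot: [3.139, 0.002, 1.458]
ft_force: [-1.0, 0.2, 0.1]
opening: 0.0561
```

Run:
```python
from h import *
im=save('wrist','w15')
plan((.591,-.3255,.124,1.457))
```

```text
now 42.6 [ 0.5923 -0.3268  0.1255] rpy [3.139e+00 2.000e-03 1.458e+00] open 0.0557 f [-0.4 -0.4  0.4]
(0.591, -0.3255, 0.124, 1.457) xyz [0.0024, -0.0028, 0.0029] dr [0.004, 0.002, 0.001]
```

View pics/w15.png

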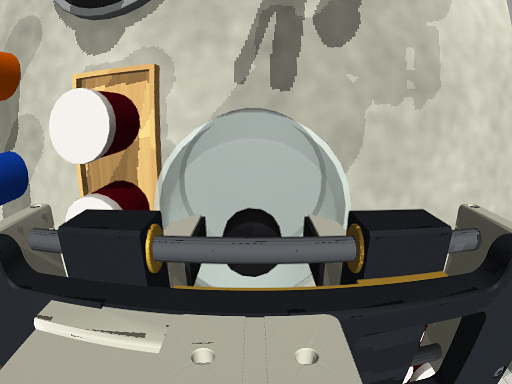

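Run:
```python
from h import *
im=bot.get_image('wrist');im['fish']=1
for p in [(.591,-.3255,.151),(.5923,-.3268,.151)]:
  print([np.round(proj(im,np.array(p)+np.array(d)),0) for d in [(0,0,0),(0,.016,0),(0,-.016,0),(.016,0,0),(-.016,0,0)]])
m=im['frame'][195:290,215:295]; cv2.imwrite('pics/k.png',cv2.resize(m,None,fx=6,fy=6))
```

```text
[array([253., 246.]), array([249., 215.]), array([256., 274.]), array([285., 242.]), array([221., 249.])]
[array([256., 248.]), array([252., 218.]), array([259., 276.]), array([288., 244.]), array([224., 251.])]
```

View pics/k.png

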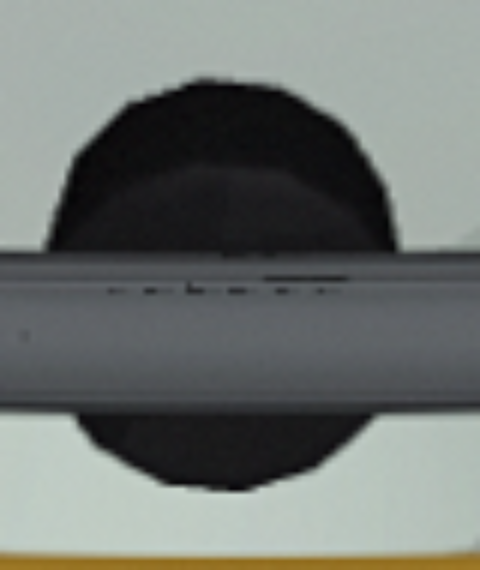

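carry_out(targets=[{"xyz": [-0.001,-0.003,0.002],"dr": [0,0,0],"jaw": 0},{"xyz": [-0.001,-0.003,0.002],"dr": [0,0,0],"jaw": 0.2},{"xyz": [-0.001,-0.003,0.002],"dr": [0,0,0],"jaw": 1},{"xyz": [-0.001,-0.003,0.002],"dr": [0,0,0],"jaw": 1},{"xyz": [-0.001,-0.003,0.002],"dr": [0,0,0],"jaw": 1}])

```text
time_s: 43.15
tool_pos: [0.5902, -0.3268, 0.1225]
eef_rot: [3.141, 0.0, 1.457]
ft_force: [1.0, -0.3, -0.2]
opening: 0.0312
```

carry_out(targets=[{"xyz": [-0.001,-0.003,0.002],"dr": [0,0,0],"jaw": 1},{"xyz": [-0.001,-0.003,0.002],"dr": [0,0,0],"jaw": 1}])

```text
time_s: 43.35
tool_pos: [0.5897, -0.3271, 0.1228]
eef_rot: [3.138, 0.001, 1.458]
ft_force: [4.2, 1.6, 5.1]
opening: 0.0318
```

carry_out(targets=[{"xyz": [0,0,-0.02],"dr": [0,0,0],"jaw": 1},{"xyz": [0,0,-0.06],"dr": [0,0,0],"jaw": 1},{"xyz": [0,0,-0.12],"dr": [0,0,0],"jaw": 1},{"xyz": [0,0,-0.18],"dr": [0,0,0],"jaw": 1},{"xyz": [0,0,-0.24],"dr": [0,0,0],"jaw": 1}])

```text
time_s: 43.85
tool_pos: [0.5874, -0.3268, 0.2419]
eef_rot: [-3.139, -0.001, 1.457]
ft_force: [-0.1, -0.6, -3.0]
opening: 0.0314
```

carry_out(targets=[{"xyz": [0,0,-0.05],"dr": [0,0,0],"jaw": 1},{"xyz": [0,0,-0.06],"dr": [0,0,0],"jaw": 1},{"xyz": [0,0,-0.06],"dr": [0,0,0],"jaw": 1},{"xyz": [0,0,-0.06],"dr": [0,0,0],"jaw": 1}])

```text
time_s: 44.25
tool_pos: [0.5876, -0.3267, 0.2692]
eef_rot: [-3.138, -0.002, 1.457]
ft_force: [0.1, 0.5, -3.4]
opening: 0.0313
```

Run:
```python
from h import *
plan((.4735,-.053,.275,1.457))
im=save('side','s16')
```

```text
now 44.25 [ 0.5876 -0.3267  0.2692] rpy [-3.138e+00 -2.000e-03  1.457e+00] open 0.0313 f [ 0.1  0.5 -3.4]
(0.4735, -0.053, 0.275, 1.457) xyz [0.518, -0.2888, -0.0096] dr [-0.005, -0.002, 0.0]
```

View pics/s16.png

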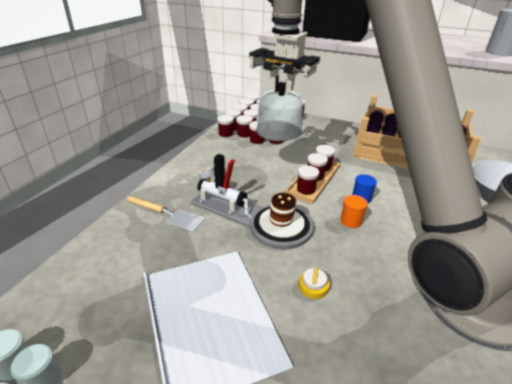

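carry_out(targets=[{"xyz": [0.04,-0.0223,0],"dr": [0,0,0],"jaw": 1},{"xyz": [0.1,-0.0558,0],"dr": [0,0,0],"jaw": 1},{"xyz": [0.16,-0.089,0],"dr": [0,0,0],"jaw": 1},{"xyz": [0.22,-0.1227,0],"dr": [0,0,0],"jaw": 1},{"xyz": [0.28,-0.156,0],"dr": [0,0,0],"jaw": 1}])

```text
time_s: 44.8
tool_pos: [0.5254, -0.1776, 0.2698]
eef_rot: [-3.139, -0.001, 1.457]
ft_force: [-0.4, 0.0, -2.1]
opening: 0.0312
```

carry_out(targets=[{"xyz": [0.06,-0.0334,0],"dr": [0,0,0],"jaw": 1},{"xyz": [0.12,-0.067,0],"dr": [0,0,0],"jaw": 1},{"xyz": [0.17,-0.095,0],"dr": [0,0,0],"jaw": 1},{"xyz": [0.21,-0.117,0],"dr": [0,0,0],"jaw": 1},{"xyz": [0.225,-0.125,0],"dr": [0,0,0],"jaw": 1}])

```text
time_s: 45.3
tool_pos: [0.4759, -0.0583, 0.2705]
eef_rot: [-3.139, -0.001, 1.459]
ft_force: [0.7, -1.1, -3.0]
opening: 0.0314
```

carry_out(targets=[{"xyz": [0,0,0],"dr": [0,0,0],"jaw": 1},{"xyz": [0,0,0],"dr": [0,0,0],"jaw": 1},{"xyz": [0,0,0],"dr": [0,0,0],"jaw": 1}])

```text
time_s: 45.6
tool_pos: [0.4777, -0.0612, 0.2711]
eef_rot: [-3.141, 0.0, 1.457]
ft_force: [-0.6, -1.7, -3.4]
opening: 0.0312
```

Run:
```python
from h import *
plan((.4735,-.053,.275,1.457))
im=save('side','s17');save('wrist','w17')
```

```text
now 45.6 [ 0.4777 -0.0612  0.2711] rpy [-3.141  0.     1.457] open 0.0312 f [-0.6 -1.7 -3.4]
(0.4735, -0.053, 0.275, 1.457) xyz [0.0153, -0.0102, -0.0078] dr [-0.0, 0.0, -0.001]
```

View pics/s17.png

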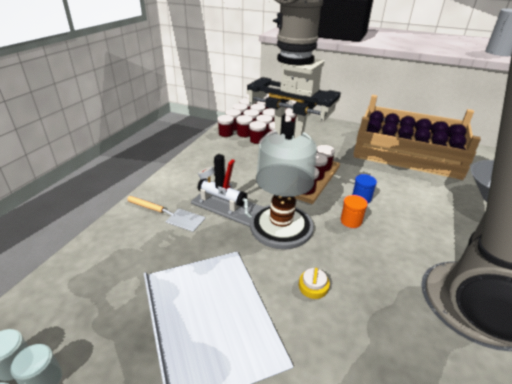

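View pics/w17.png

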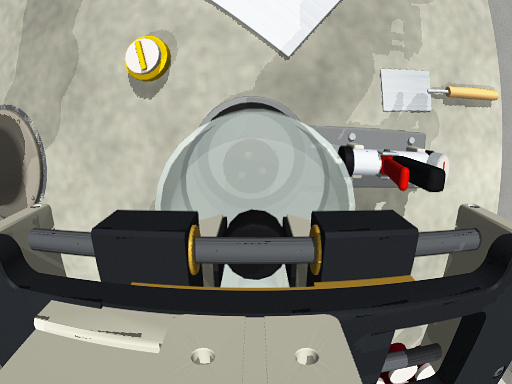

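carry_out(targets=[{"xyz": [0.015,-0.01,0],"dr": [0,0,0],"jaw": 1},{"xyz": [0.015,-0.01,0.03],"dr": [0,0,0],"jaw": 1},{"xyz": [0.015,-0.01,0.06],"dr": [0,0,0],"jaw": 1},{"xyz": [0.015,-0.01,0.06],"dr": [0,0,0],"jaw": 1},{"xyz": [0.015,-0.01,0.06],"dr": [0,0,0],"jaw": 1}])

```text
time_s: 46.2
tool_pos: [0.4732, -0.0521, 0.2417]
eef_rot: [-3.141, -0.0, 1.457]
ft_force: [0.5, -0.4, -3.0]
opening: 0.0314
```

Run:
```python
from h import *
plan((.4735,-.053,.145,1.457))
im=save('top','t18')
cv2.imwrite('pics/t18z.png',cv2.resize(im['frame'][130:280,200:360],None,fx=4,fy=4,interpolation=cv2.INTER_CUBIC))
```

```text
now 46.2 [ 0.4732 -0.0521  0.2417] rpy [-3.141 -0.     1.457] open 0.0314 f [ 0.5 -0.4 -3. ]
(0.4735, -0.053, 0.145, 1.457) xyz [-0.0017, 0.0008, 0.1935] dr [-0.0, -0.0, 0.0]
```

View pics/t18z.png

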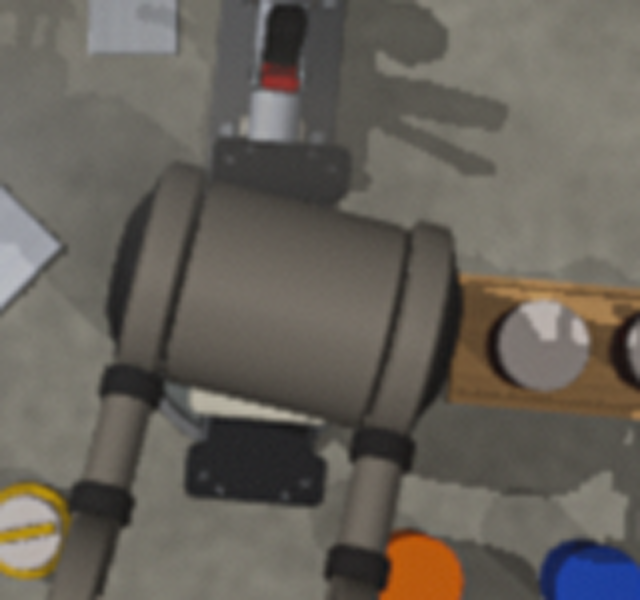

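carry_out(targets=[{"xyz": [-0.002,0.001,0.04],"dr": [0,0,0],"jaw": 1},{"xyz": [-0.002,0.001,0.08],"dr": [0,0,0],"jaw": 1},{"xyz": [-0.002,0.001,0.12],"dr": [0,0,0],"jaw": 1},{"xyz": [-0.002,0.001,0.14],"dr": [0,0,0],"jaw": 1},{"xyz": [-0.002,0.001,0.15],"dr": [0,0,0],"jaw": 1}])

```text
time_s: 46.75
tool_pos: [0.4737, -0.0533, 0.1663]
eef_rot: [-3.141, 0.0, 1.457]
ft_force: [-0.5, -0.5, -2.7]
opening: 0.0312
```

carry_out(targets=[{"xyz": [0,0,0.01],"dr": [0,0,0],"jaw": 1},{"xyz": [0,0,0.02],"dr": [0,0,0],"jaw": 1},{"xyz": [0,0,0.02],"dr": [0,0,0],"jaw": 1}])

```text
time_s: 47.05
tool_pos: [0.4736, -0.0533, 0.1564]
eef_rot: [-3.142, 0.0, 1.457]
ft_force: [-0.7, -0.2, -3.0]
opening: 0.0315
```

Run:
```python
from h import *
plan((.4735,-.053,.1425,1.457))
im=save('wrist','w19');im=save('side','s19')
cv2.imwrite('pics/s19z.png',cv2.resize(im['frame'][120:270,200:360],None,fx=4,fy=4,interpolation=cv2.INTER_CUBIC))
```

```text
now 47.05 [ 0.4736 -0.0533  0.1564] rpy [-3.142  0.     1.457] open 0.0315 f [-0.7 -0.2 -3. ]
(0.4735, -0.053, 0.1425, 1.457) xyz [0.0006, -0.0003, 0.0278] dr [-0.0, 0.0, 0.001]
```

View pics/s19z.png

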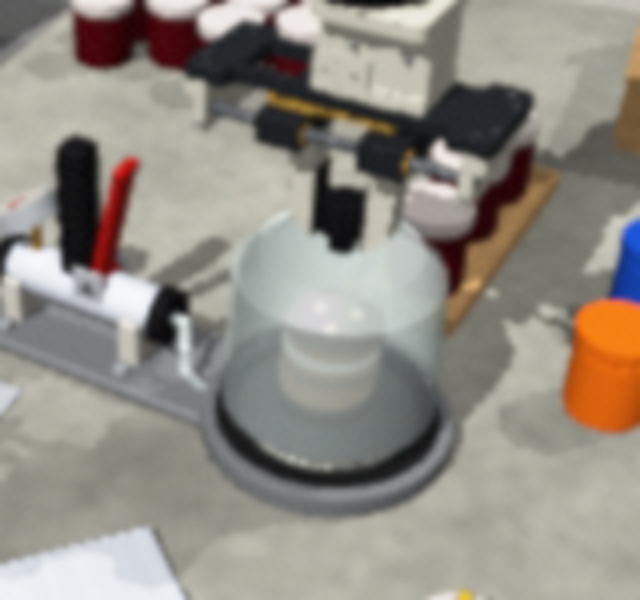

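View pics/w19.png

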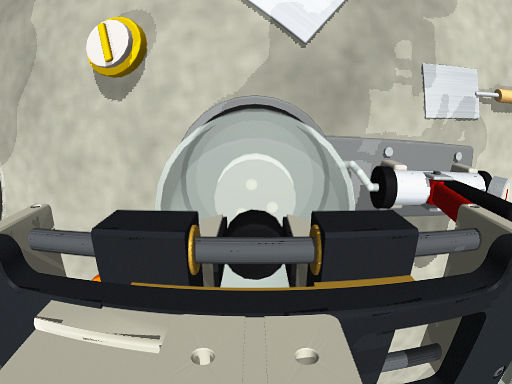

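carry_out(targets=[{"xyz": [0,0,0.006],"dr": [0,0,0],"jaw": 1},{"xyz": [0,0,0.012],"dr": [0,0,0],"jaw": 1},{"xyz": [0,0,0.018],"dr": [0,0,0],"jaw": 1},{"xyz": [0,0,0.024],"dr": [0,0,0],"jaw": 1},{"xyz": [0,0,0.026],"dr": [0,0,0],"jaw": 1}])

```text
time_s: 47.65
tool_pos: [0.4734, -0.0533, 0.143]
eef_rot: [-3.141, -0.0, 1.457]
ft_force: [0.2, 0.7, -3.2]
opening: 0.0313
```

carry_out(targets=[{"xyz": [0,0,0.002],"dr": [0,0,0],"jaw": 1},{"xyz": [0,0,0.004],"dr": [0,0,0],"jaw": 1},{"xyz": [0,0,0.004],"dr": [0,0,0],"jaw": 1}])

```text
time_s: 47.95
tool_pos: [0.4736, -0.0533, 0.1414]
eef_rot: [-3.142, 0.0, 1.457]
ft_force: [-0.1, 0.7, -2.7]
opening: 0.0314
```

carry_out(targets=[{"xyz": [0,0,0.001],"dr": [0,0,0],"jaw": 1},{"xyz": [0,0,0.002],"dr": [0,0,0],"jaw": 1},{"xyz": [0,0,0.002],"dr": [0,0,0],"jaw": 1}])

```text
time_s: 48.25
tool_pos: [0.4737, -0.0534, 0.1405]
eef_rot: [3.141, 0.0, 1.457]
ft_force: [-0.4, 0.0, -3.2]
opening: 0.0314
```

carry_out(targets=[{"xyz": [0,0,0.001],"dr": [0,0,0],"jaw": 1},{"xyz": [0,0,0.001],"dr": [0,0,0],"jaw": 1}])

```text
time_s: 48.45
tool_pos: [0.474, -0.0534, 0.1404]
eef_rot: [3.141, 0.0, 1.457]
ft_force: [0.3, 0.4, 0.2]
opening: 0.0311
```

carry_out(targets=[{"xyz": [0,0,0.001],"dr": [0,0,0],"jaw": 1},{"xyz": [0,0,0.001],"dr": [0,0,0],"jaw": 0.2},{"xyz": [0,0,0],"dr": [0,0,0],"jaw": -0.2},{"xyz": [0,0,0],"dr": [0,0,0],"jaw": -0.3},{"xyz": [0,0,0],"dr": [0,0,0],"jaw": -0.3}])

```text
time_s: 48.95
tool_pos: [0.4736, -0.0533, 0.1399]
eef_rot: [-3.142, 0.0, 1.457]
ft_force: [0.0, -0.5, 0.4]
opening: 0.0559
```

carry_out(targets=[{"xyz": [0,0,-0.04],"dr": [0,0,0],"jaw": -0.3},{"xyz": [0,0,-0.1],"dr": [0,0,0],"jaw": -0.3},{"xyz": [0,0,-0.18],"dr": [0,0,0],"jaw": -0.3},{"xyz": [0,0,-0.2],"dr": [0,0,0],"jaw": -0.3},{"xyz": [0,0,-0.2],"dr": [0,0,0],"jaw": -0.3}])

```text
time_s: 49.45
tool_pos: [0.4744, -0.0535, 0.2414]
eef_rot: [3.138, 0.001, 1.457]
ft_force: [-0.6, 0.8, -0.5]
opening: 0.0595
```

Run:
```python
from h import *
im=save('side','s20')
cv2.imwrite('pics/s20z.png',cv2.resize(im['frame'][120:270,200:360],None,fx=4,fy=4,interpolation=cv2.INTER_CUBIC))
im=save('wrist','w20');im['fish']=1
print(proj(im,np.array([.4735,-.053,.169])))
plan((.664,-.071,.25,1.475))
```

```text
[254.83929248 195.59919387]
now 49.55 [ 0.4731 -0.0532  0.2389] rpy [-3.14  -0.     1.457] open 0.0592 f [-0.6  0.  -0.5]
(0.664, -0.071, 0.25, 1.475) xyz [0.0078, 0.3834, -0.0229] dr [-0.002, -0.0, -0.022]
```

View pics/s20z.png

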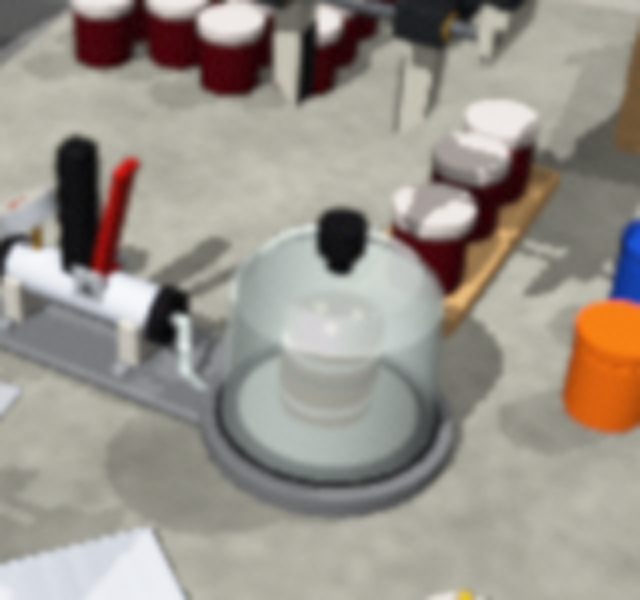

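View pics/w20.png

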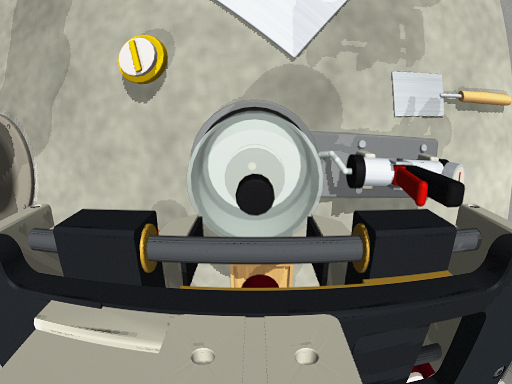

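carry_out(targets=[{"xyz": [0.001,0.1,-0.01],"dr": [0,0,-0.02],"jaw": -0.5},{"xyz": [0.002,0.2,-0.02],"dr": [0,0,-0.02],"jaw": -0.6},{"xyz": [0.003,0.29,-0.02],"dr": [0,0,-0.02],"jaw": -0.6},{"xyz": [0.003,0.37,-0.02],"dr": [0,0,-0.02],"jaw": -0.6},{"xyz": [0.003,0.384,-0.02],"dr": [0,0,-0.02],"jaw": -0.6}])

```text
time_s: 50.05
tool_pos: [0.6667, -0.0738, 0.245]
eef_rot: [-3.137, -0.001, 1.473]
ft_force: [-1.3, -0.4, -1.8]
opening: 0.0736
```

carry_out(targets=[{"xyz": [0,0,0],"dr": [0,0,0],"jaw": -0.6},{"xyz": [0,0,0],"dr": [0,0,0],"jaw": -0.6}])

```text
time_s: 50.25
tool_pos: [0.6634, -0.0733, 0.2487]
eef_rot: [-3.139, -0.0, 1.473]
ft_force: [0.6, -0.5, -0.4]
opening: 0.0738
```

Run:
```python
from h import *
im=save('wrist','w21');im['fish']=1
k=np.array([np.cos(-.1),np.sin(-.1),0]);P=np.array([.4737,-.0533,0])
for n,x,z in [('griptop c',.197,.165),('grip near plate',.185,.165),('grip far',.209,.165)]: 
    print(n,np.round(P+k*x+[0,0,z],4),np.round(proj(im,P+k*x+[0,0,z])))
for t in ['pump_grip','trigger_pad']:
  for r in bot.landmark_of('wrist',t)[:2]: print(t,round(r['score'],2),np.round(r['point']),np.round(atz(im,r['point'][::-1],.135),4))
plan((.6647,-.0725,.12,1.47))
cv2.imwrite('pics/w21z.png',cv2.resize(im['frame'][120:270,170:350],None,fx=4,fy=4,interpolation=cv2.INTER_CUBIC))
im=save('top','t21');cv2.imwrite('pics/t21z.png',cv2.resize(im['frame'][90:230,200:360],None,fx=4,fy=4,interpolation=cv2.INTER_CUBIC))
```

```text
griptop c [ 0.6697 -0.073   0.165 ] [263. 191.]
grip near plate [ 0.6578 -0.0718  0.165 ] [248. 191.]
grip far [ 0.6817 -0.0742  0.165 ] [277. 191.]
pump_grip 0.98 [186. 263.] [ 0.67   -0.0764  0.135 ]
pump_grip 0.16 [190.  66.] [ 0.4559 -0.0595  0.135 ]
trigger_pad 0.92 [184. 219.] [ 0.6292 -0.0702  0.135 ]
now 50.4 [ 0.6636 -0.0734  0.2506] rpy [3.141 0.    1.473] open 0.0732 f [-0.2 -1.4 -0.5]
(0.6647, -0.0725, 0.12, 1.47) xyz [0.002, 0.0019, 0.2612] dr [0.0, 0.0, 0.004]
```

View pics/w21z.png

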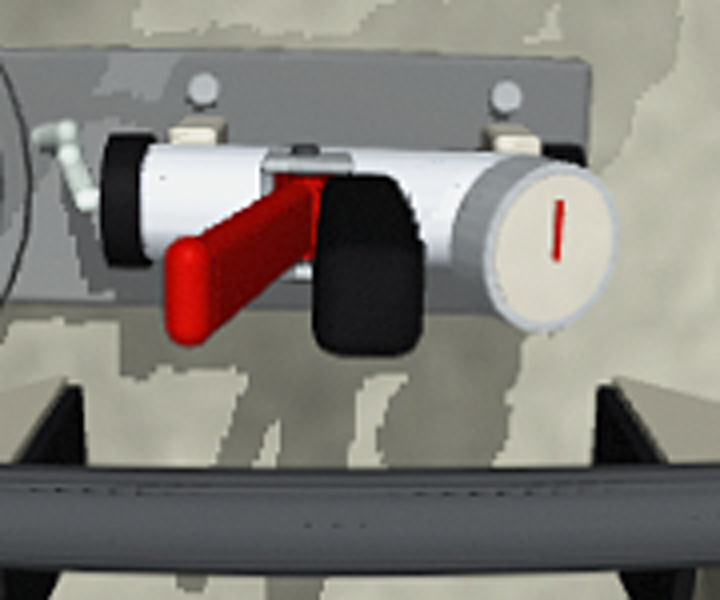

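View pics/w21.png

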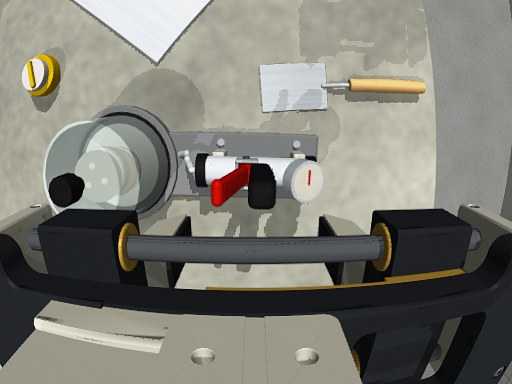

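carry_out(targets=[{"xyz": [-0.003,-0.008,0],"dr": [0,0,0.014],"jaw": -1},{"xyz": [-0.003,-0.008,0],"dr": [0,0,0.014],"jaw": -1},{"xyz": [-0.003,-0.008,0.03],"dr": [0,0,0.014],"jaw": -1},{"xyz": [-0.003,-0.008,0.06],"dr": [0,0,0.014],"jaw": -1},{"xyz": [-0.003,-0.008,0.1],"dr": [0,0,0.014],"jaw": -1}])

```text
time_s: 50.95
tool_pos: [0.6606, -0.0747, 0.2006]
eef_rot: [3.139, 0.0, 1.462]
ft_force: [0.2, -0.9, 0.0]
opening: 0.0915
```

carry_out(targets=[{"xyz": [0,0,0],"dr": [0,0,0],"jaw": -1},{"xyz": [0,0,0],"dr": [0,0,0],"jaw": -1}])

```text
time_s: 51.15
tool_pos: [0.6604, -0.0747, 0.2004]
eef_rot: [-3.141, 0.0, 1.462]
ft_force: [-0.1, -0.3, 1.2]
opening: 0.0921
```

Run:
```python
from h import *
im=save('wrist','w22');im=save('side','s22')
plan((.6596,-.0744,.12,1.462),(.6645,-.0752,.12,1.462))
```

```text
now 51.25 [ 0.661  -0.0748  0.2014] rpy [3.139 0.    1.462] open 0.0917 f [-0.1  0.  -0.2]
(0.6596, -0.0744, 0.12, 1.462) xyz [0.0005, -0.0032, 0.1629] dr [0.003, 0.0, 0.0]
(0.6645, -0.0752, 0.12, 1.462) xyz [-0.0, 0.0067, 0.1629] dr [0.003, 0.0, 0.0]
```

View pics/w22.png

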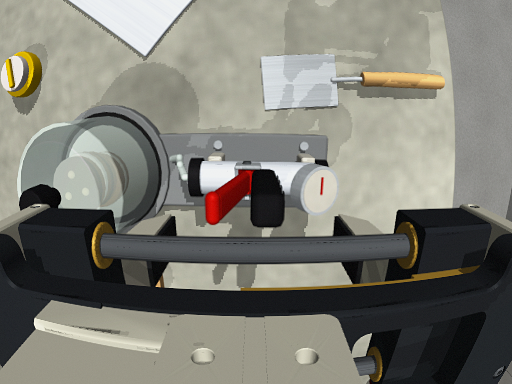

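carry_out(targets=[{"xyz": [0,-0.003,0.03],"dr": [0,0,0],"jaw": -1},{"xyz": [0,-0.003,0.06],"dr": [0,0,0],"jaw": -1},{"xyz": [0,-0.003,0.09],"dr": [0,0,0],"jaw": -1},{"xyz": [0,-0.003,0.09],"dr": [0,0,0],"jaw": -1}])

```text
time_s: 51.65
tool_pos: [0.6583, -0.0743, 0.1539]
eef_rot: [-3.139, -0.0, 1.462]
ft_force: [0.3, -0.2, -0.6]
opening: 0.0917
```

Run:
```python
from h import *
im=save('wrist','w23');im=save('side','s23')
cv2.imwrite('pics/s23z.png',cv2.resize(im['frame'][110:240,150:320],None,fx=4,fy=4,interpolation=cv2.INTER_CUBIC))
plan((.6596,-.0744,.12,1.462),(.6645,-.0752,.12,1.462))
```

```text
now 51.75 [ 0.6594 -0.0746  0.1561] rpy [3.14  0.    1.462] open 0.0915 f [0.1 0.1 0.7]
(0.6596, -0.0744, 0.12, 1.462) xyz [0.0004, 0.0003, 0.0722] dr [0.002, 0.0, 0.0]
(0.6645, -0.0752, 0.12, 1.462) xyz [-0.0001, 0.0102, 0.0722] dr [0.002, 0.0, 0.0]
```

View pics/w23.png

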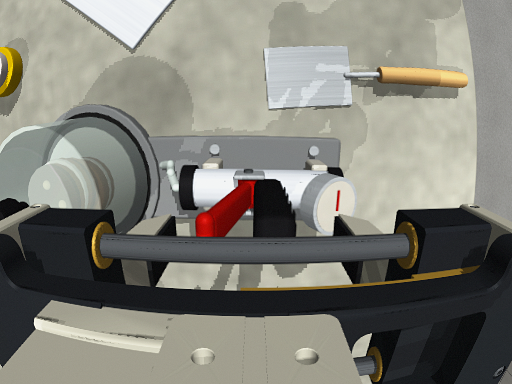

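View pics/s23z.png

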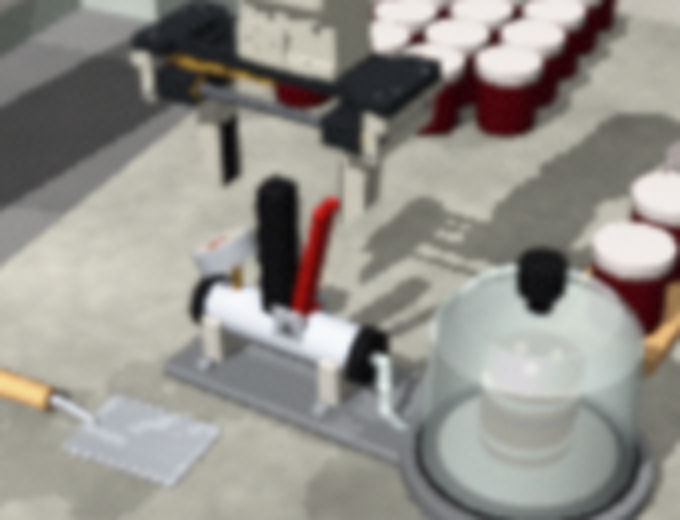

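carry_out(targets=[{"xyz": [0,0,0.03],"dr": [0,0,0],"jaw": -1},{"xyz": [0,0,0.055],"dr": [0,0,0],"jaw": -1},{"xyz": [0,0,0.07],"dr": [0,0,0],"jaw": -1},{"xyz": [0,0.005,0.072],"dr": [0,0,0],"jaw": -1},{"xyz": [0,0.01,0.072],"dr": [0,0,0],"jaw": -1}])

```text
time_s: 52.25
tool_pos: [0.6643, -0.0751, 0.1192]
eef_rot: [3.141, 0.0, 1.462]
ft_force: [-0.7, 0.2, -0.1]
opening: 0.0922
```

carry_out(targets=[{"xyz": [0,0,0],"dr": [0,0,0],"jaw": -1},{"xyz": [0,0,0],"dr": [0,0,0],"jaw": -1}])

```text
time_s: 52.45
tool_pos: [0.6643, -0.0751, 0.1196]
eef_rot: [3.141, 0.0, 1.462]
ft_force: [-0.3, -0.3, -1.2]
opening: 0.0921
```

Run:
```python
from h import *
im=save('wrist','w24');im=save('side','s24')
cv2.imwrite('pics/s24z.png',cv2.resize(im['frame'][110:240,150:320],None,fx=4,fy=4,interpolation=cv2.INTER_CUBIC))
plan((.6645,-.0752,.12,1.462))
```

```text
now 52.55 [ 0.6641 -0.0751  0.1194] rpy [3.141 0.    1.462] open 0.0919 f [-0.4 -0.7 -0.2]
(0.6645, -0.0752, 0.12, 1.462) xyz [-0.0002, 0.0009, -0.0012] dr [0.001, 0.0, 0.0]
```

View pics/s24z.png

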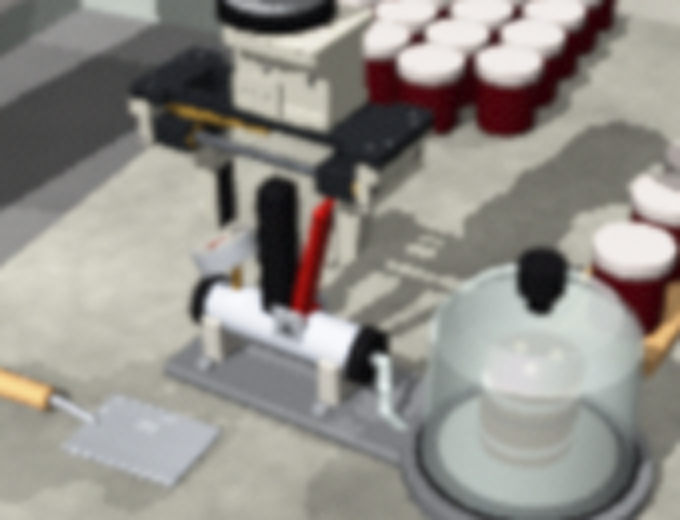

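View pics/w24.png

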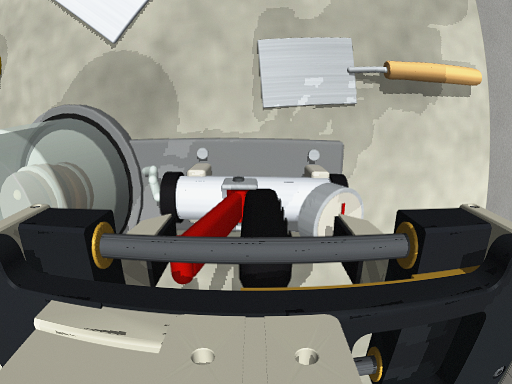

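carry_out(targets=[{"xyz": [0,0,0],"dr": [0,0,0],"jaw": -0.5},{"xyz": [0,0,0],"dr": [0,0,0],"jaw": 0},{"xyz": [0,0,0],"dr": [0,0,0],"jaw": 0.2},{"xyz": [0,0,0],"dr": [0,0,0],"jaw": 0.4},{"xyz": [0,0,0],"dr": [0,0,0],"jaw": 0.4}])

```text
time_s: 53.05
tool_pos: [0.6631, -0.0749, 0.1191]
eef_rot: [-3.14, 0.0, 1.462]
ft_force: [-5.6, 0.7, 3.9]
opening: 0.0568
```

carry_out(targets=[{"xyz": [0,0,0],"dr": [0,0,0],"jaw": 0.4},{"xyz": [0,0,0],"dr": [0,0,0],"jaw": 0.4}])

```text
time_s: 53.25
tool_pos: [0.6627, -0.0749, 0.1193]
eef_rot: [-3.139, 0.0, 1.462]
ft_force: [-7.1, 1.0, 5.5]
opening: 0.0402
```

Run:
```python
from h import *
im=save('wrist','w25');im=save('side','s25')
cv2.imwrite('pics/s25z.png',cv2.resize(im['frame'][110:240,150:320],None,fx=4,fy=4,interpolation=cv2.INTER_CUBIC))
plan((.6645,-.0752,.12,1.462))
```

```text
now 53.35 [ 0.6644 -0.0751  0.1192] rpy [3.14  0.    1.462] open 0.0333 f [-4.3  0.5  7.2]
(0.6645, -0.0752, 0.12, 1.462) xyz [-0.0002, 0.0001, -0.0016] dr [0.002, 0.0, -0.0]
```

View pics/s25z.png

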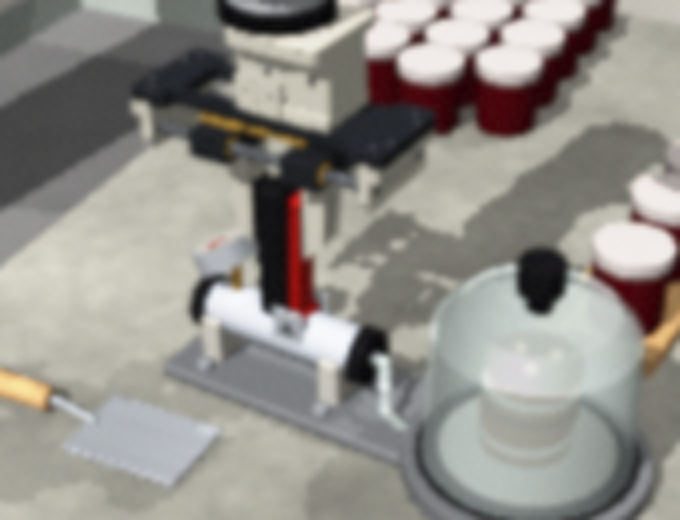

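View pics/w25.png

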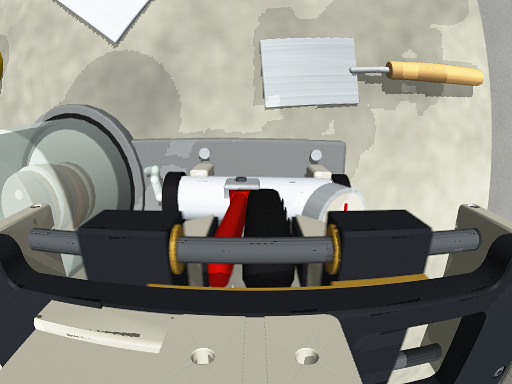

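carry_out(targets=[{"xyz": [0,0,0],"dr": [0,0,0],"jaw": 0.5},{"xyz": [0,0,0],"dr": [0,0,0],"jaw": 0.5},{"xyz": [0,0,0],"dr": [0,0,0],"jaw": 0.5},{"xyz": [0,0,0],"dr": [0,0,0],"jaw": 0.5}])

```text
time_s: 53.75
tool_pos: [0.6644, -0.0751, 0.1193]
eef_rot: [3.14, 0.0, 1.462]
ft_force: [3.3, -0.4, 2.7]
opening: 0.0338
```

carry_out(targets=[{"xyz": [0,0,0],"dr": [0,0,0],"jaw": -1},{"xyz": [0,0,0],"dr": [0,0,0],"jaw": -1},{"xyz": [0,0,0],"dr": [0,0,0],"jaw": -1},{"xyz": [0,0,0],"dr": [0,0,0],"jaw": -1},{"xyz": [0,0,0],"dr": [0,0,0],"jaw": -1}])

```text
time_s: 54.25
tool_pos: [0.6629, -0.0747, 0.1178]
eef_rot: [-3.139, -0.0, 1.462]
ft_force: [-2.9, 1.1, -0.8]
opening: 0.0688
```

carry_out(targets=[{"xyz": [0,0,0],"dr": [0,0,0],"jaw": -1},{"xyz": [0,0,0],"dr": [0,0,0],"jaw": -1},{"xyz": [0,0,0],"dr": [0,0,0],"jaw": -1}])

```text
time_s: 54.55
tool_pos: [0.6647, -0.0752, 0.1195]
eef_rot: [3.139, 0.0, 1.462]
ft_force: [-0.0, -0.5, -0.2]
opening: 0.0905
```

Run:
```python
from h import *
im=save('side','s26')
cv2.imwrite('pics/s26z.png',cv2.resize(im['frame'][110:240,150:320],None,fx=4,fy=4,interpolation=cv2.INTER_CUBIC))
plan((.6645,-.0752,.12,1.462))
```

```text
now 54.6 [ 0.6646 -0.0752  0.1195] rpy [3.14  0.    1.462] open 0.0913 f [-0.2  0.7 -1.1]
(0.6645, -0.0752, 0.12, 1.462) xyz [-0.0001, -0.0001, -0.001] dr [0.002, 0.0, 0.0]
```

View pics/s26z.png

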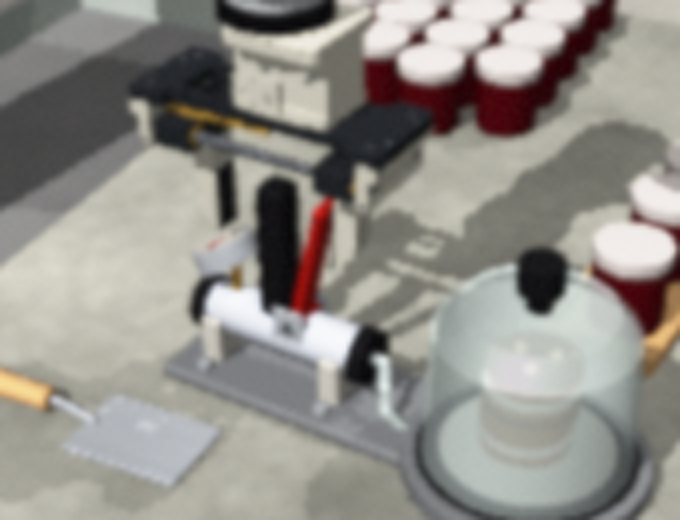

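carry_out(targets=[{"xyz": [0,-0.006,0],"dr": [0,0,0],"jaw": -1},{"xyz": [0,-0.012,0],"dr": [0,0,0],"jaw": -1},{"xyz": [0,-0.012,0],"dr": [0,0,0],"jaw": -1}])

```text
time_s: 54.9
tool_pos: [0.6576, -0.0743, 0.1191]
eef_rot: [-3.141, 0.0, 1.462]
ft_force: [-0.4, -0.1, -0.7]
opening: 0.0918
```

Run:
```python
from h import *
save('side','s27')
for n in ['s23','s24','s25','s26','s27']:
    f=cv2.imread(f'pics/{n}.png').astype(int)[155:192,215:240]
    m=(f[...,2]>110)&(f[...,1]<60)
    print(n,[round(np.where(m[r])[0].mean()+215,1) if m[r].any() else None for r in range(8,32,4)])
plan((.6645,-.0752,.12,1.462))
```

```text
s23 [np.float64(230.0), np.float64(228.5), np.float64(227.5), np.float64(226.5), np.float64(226.0), np.float64(225.0)]
s24 [np.float64(230.0), np.float64(228.5), np.float64(227.5), np.float64(226.0), np.float64(226.0), np.float64(225.0)]
s25 [np.float64(223.5), np.float64(223.5), np.float64(223.5), np.float64(224.0), np.float64(223.5), np.float64(223.5)]
s26 [np.float64(230.5), np.float64(228.5), np.float64(227.5), np.float64(226.0), np.float64(226.0), np.float64(225.0)]
s27 [np.float64(230.0), np.float64(228.5), np.float64(227.5), np.float64(226.5), np.float64(226.0), np.float64(225.0)]
now 54.95 [ 0.6578 -0.0743  0.1192] rpy [3.141 0.    1.462] open 0.0919 f [ 0.2  0.4 -0.3]
(0.6645, -0.0752, 0.12, 1.462) xyz [-0.0003, 0.0135, -0.0017] dr [0.0, 0.0, 0.0]
```

Springs fully back even at the squeezing position. Second squeeze: return and close.

carry_out(targets=[{"xyz": [0,0.007,0],"dr": [0,0,0],"jaw": -1},{"xyz": [0,0.013,0],"dr": [0,0,0],"jaw": -0.6},{"xyz": [0,0.013,0],"dr": [0,0,0],"jaw": 0},{"xyz": [0,0.013,0],"dr": [0,0,0],"jaw": 0.4},{"xyz": [0,0.013,0],"dr": [0,0,0],"jaw": 0.4}])

```text
time_s: 55.45
tool_pos: [0.6635, -0.075, 0.1189]
eef_rot: [-3.139, 0.0, 1.462]
ft_force: [-5.8, 0.6, 4.1]
opening: 0.0641
```

carry_out(targets=[{"xyz": [0,0,0],"dr": [0,0,0],"jaw": 0.4},{"xyz": [0,0,0],"dr": [0,0,0],"jaw": 0.4},{"xyz": [0,0,0],"dr": [0,0,0],"jaw": 0.5},{"xyz": [0,0,0],"dr": [0,0,0],"jaw": 0.5},{"xyz": [0,0,0],"dr": [0,0,0],"jaw": 0.5}])

```text
time_s: 55.95
tool_pos: [0.6644, -0.0751, 0.1193]
eef_rot: [3.141, 0.0, 1.462]
ft_force: [-0.5, 0.2, 4.2]
opening: 0.0333
```

carry_out(targets=[{"xyz": [0,0,0],"dr": [0,0,0],"jaw": 0.5},{"xyz": [0,0,0],"dr": [0,0,0],"jaw": 0.5}])

```text
time_s: 56.15
tool_pos: [0.6644, -0.0751, 0.1193]
eef_rot: [3.142, 0.0, 1.462]
ft_force: [-2.3, -0.0, 5.2]
opening: 0.033
```

carry_out(targets=[{"xyz": [0,0,0],"dr": [0,0,0],"jaw": -1},{"xyz": [0,0,0],"dr": [0,0,0],"jaw": -1},{"xyz": [0,0,0],"dr": [0,0,0],"jaw": -1},{"xyz": [0,0,0],"dr": [0,0,0],"jaw": -1},{"xyz": [0,0,0],"dr": [0,0,0],"jaw": -1}])

```text
time_s: 56.65
tool_pos: [0.6637, -0.0748, 0.1178]
eef_rot: [-3.139, -0.0, 1.462]
ft_force: [-2.6, -0.3, -2.0]
opening: 0.0685
```

carry_out(targets=[{"xyz": [0,0,0],"dr": [0,0,0],"jaw": -1},{"xyz": [0,0,0],"dr": [0,0,0],"jaw": -1},{"xyz": [0,0,0],"dr": [0,0,0],"jaw": -1},{"xyz": [0,0,0],"dr": [0,0,0],"jaw": -1},{"xyz": [0,0,0],"dr": [0,0,0],"jaw": -1}])

```text
time_s: 57.15
tool_pos: [0.6648, -0.0751, 0.1193]
eef_rot: [3.141, 0.0, 1.462]
ft_force: [-0.0, 0.9, 0.0]
opening: 0.0915
```

carry_out(targets=[{"xyz": [0,0,0],"dr": [0,0,0],"jaw": -0.5},{"xyz": [0,0,0],"dr": [0,0,0],"jaw": 0},{"xyz": [0,0,0],"dr": [0,0,0],"jaw": 0.2},{"xyz": [0,0,0],"dr": [0,0,0],"jaw": 0.4},{"xyz": [0,0,0],"dr": [0,0,0],"jaw": 0.4}])

```text
time_s: 57.65
tool_pos: [0.6635, -0.075, 0.1191]
eef_rot: [-3.14, 0.0, 1.462]
ft_force: [-6.0, 0.1, 4.4]
opening: 0.0564
```

carry_out(targets=[{"xyz": [0,0,0],"dr": [0,0,0],"jaw": 0.4},{"xyz": [0,0,0],"dr": [0,0,0],"jaw": 0.5},{"xyz": [0,0,0],"dr": [0,0,0],"jaw": 0.5},{"xyz": [0,0,0],"dr": [0,0,0],"jaw": 0.5},{"xyz": [0,0,0],"dr": [0,0,0],"jaw": 0.5}])

```text
time_s: 58.15
tool_pos: [0.6644, -0.0751, 0.1193]
eef_rot: [-3.142, 0.0, 1.462]
ft_force: [-0.9, -0.2, 4.0]
opening: 0.0336
```

Run:
```python
from h import *
im=save('wrist','w28');im=save('side','s28')
plan((.6645,-.0752,.12,1.462))
```

```text
now 58.25 [ 0.6644 -0.0751  0.1193] rpy [3.142 0.    1.462] open 0.0334 f [-1.9 -0.1  4.7]
(0.6645, -0.0752, 0.12, 1.462) xyz [-0.0001, 0.0002, -0.0015] dr [0.0, 0.0, -0.0]
```

View pics/s28.png

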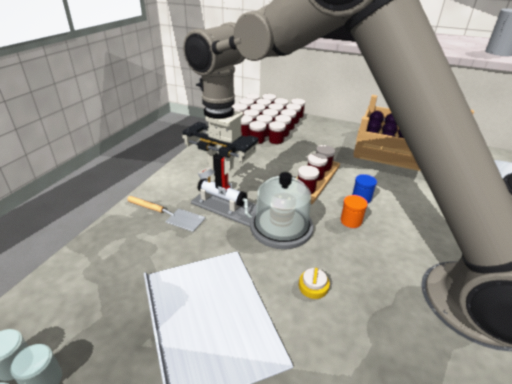

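Three full squeezes; release, then do a fourth for margin.

carry_out(targets=[{"xyz": [0,0,0],"dr": [0,0,0],"jaw": -1},{"xyz": [0,0,0],"dr": [0,0,0],"jaw": -1},{"xyz": [0,0,0],"dr": [0,0,0],"jaw": -1},{"xyz": [0,0,0],"dr": [0,0,0],"jaw": -1},{"xyz": [0,0,0],"dr": [0,0,0],"jaw": -1}])

```text
time_s: 58.75
tool_pos: [0.6637, -0.0748, 0.1178]
eef_rot: [-3.139, -0.0, 1.462]
ft_force: [-3.3, -0.6, -2.3]
opening: 0.0689
```

carry_out(targets=[{"xyz": [0,0,0],"dr": [0,0,0],"jaw": -1},{"xyz": [0,0,0],"dr": [0,0,0],"jaw": -1},{"xyz": [0,0,0],"dr": [0,0,0],"jaw": -1},{"xyz": [0,0,0],"dr": [0,0,0],"jaw": -1},{"xyz": [0,0,0],"dr": [0,0,0],"jaw": -1}])

```text
time_s: 59.25
tool_pos: [0.6648, -0.0751, 0.1193]
eef_rot: [3.141, 0.0, 1.462]
ft_force: [-0.7, 0.8, 0.6]
opening: 0.0916
```

carry_out(targets=[{"xyz": [0,0,0],"dr": [0,0,0],"jaw": -0.5},{"xyz": [0,0,0],"dr": [0,0,0],"jaw": 0},{"xyz": [0,0,0],"dr": [0,0,0],"jaw": 0.2},{"xyz": [0,0,0],"dr": [0,0,0],"jaw": 0.4},{"xyz": [0,0,0],"dr": [0,0,0],"jaw": 0.4}])

```text
time_s: 59.75
tool_pos: [0.6635, -0.075, 0.1191]
eef_rot: [-3.14, 0.0, 1.462]
ft_force: [-6.5, 0.5, 5.1]
opening: 0.0568
```

carry_out(targets=[{"xyz": [0,0,0],"dr": [0,0,0],"jaw": 0.4},{"xyz": [0,0,0],"dr": [0,0,0],"jaw": 0.5},{"xyz": [0,0,0],"dr": [0,0,0],"jaw": 0.5},{"xyz": [0,0,0],"dr": [0,0,0],"jaw": 0.5},{"xyz": [0,0,0],"dr": [0,0,0],"jaw": 0.5}])

```text
time_s: 60.25
tool_pos: [0.6644, -0.0751, 0.1193]
eef_rot: [-3.142, 0.0, 1.462]
ft_force: [-1.6, 0.6, 4.7]
opening: 0.0332
```

carry_out(targets=[{"xyz": [0,0,0],"dr": [0,0,0],"jaw": -1},{"xyz": [0,0,0],"dr": [0,0,0],"jaw": -1},{"xyz": [0,0,0],"dr": [0,0,0],"jaw": -1},{"xyz": [0,0,0],"dr": [0,0,0],"jaw": -1},{"xyz": [0,0,0],"dr": [0,0,0],"jaw": -1}])

```text
time_s: 60.75
tool_pos: [0.6637, -0.0748, 0.1179]
eef_rot: [-3.139, -0.0, 1.462]
ft_force: [-3.2, 0.1, -2.5]
opening: 0.0686
```

carry_out(targets=[{"xyz": [0,0,0],"dr": [0,0,0],"jaw": -1},{"xyz": [0,0,0],"dr": [0,0,0],"jaw": -1},{"xyz": [0,0,0],"dr": [0,0,0],"jaw": -1},{"xyz": [0,-0.008,0],"dr": [0,0,0],"jaw": -1},{"xyz": [0,-0.008,0],"dr": [0,0,0],"jaw": -1}])

```text
time_s: 61.25
tool_pos: [0.6603, -0.0746, 0.1193]
eef_rot: [3.141, 0.0, 1.462]
ft_force: [-0.1, -0.2, 0.4]
opening: 0.0919
```

carry_out(targets=[{"xyz": [0,0,-0.03],"dr": [0,0,0],"jaw": -1},{"xyz": [0,0,-0.08],"dr": [0,0,0],"jaw": -1},{"xyz": [0,0,-0.14],"dr": [0,0,0],"jaw": -1},{"xyz": [0,0,-0.22],"dr": [0,0,0],"jaw": -1},{"xyz": [0,0,-0.28],"dr": [0,0,0],"jaw": -1}])

```text
time_s: 61.75
tool_pos: [0.6608, -0.0747, 0.2618]
eef_rot: [3.139, 0.0, 1.462]
ft_force: [1.4, -0.7, 0.1]
opening: 0.0918
```

carry_out(targets=[{"xyz": [0,0,0],"dr": [0,0,0],"jaw": -1},{"xyz": [0,0,0],"dr": [0,0,0],"jaw": -1},{"xyz": [0,0,0],"dr": [0,0,0],"jaw": -1}])

```text
time_s: 62.05
tool_pos: [0.6598, -0.0745, 0.2574]
eef_rot: [-3.139, -0.0, 1.462]
ft_force: [-1.0, 0.5, -0.7]
opening: 0.0921
```

Run:
```python
from h import *
im=save('side','s30');f=im['frame'].astype(int)[155:192,215:240]
m=(f[...,2]>110)&(f[...,1]<60)
print([round(np.where(m[r])[0].mean()+215,1) if m[r].any() else None for r in range(8,32,4)])
im=save('top','t30');cv2.imwrite('pics/t30z.png',cv2.resize(im['frame'][90:290,190:420],None,fx=3,fy=3,interpolation=cv2.INTER_CUBIC))
im2=save('wrist','w30')
plan((.6,-.2,.3,1.4))
for t in ['dome_knob']:
    a=bot.landmark_of('top',t);im=bot.get_image('top');print(a[0]['score'],atz(im,a[0]['point'][::-1],.157))
```

```text
[np.float64(230.5), np.float64(228.5), np.float64(227.5), np.float64(226.0), np.float64(226.0), np.float64(225.0)]
now 62.2 [ 0.66   -0.0746  0.2574] rpy [-3.139 -0.     1.462] open 0.0913 f [ 0.4 -0.4 -0.9]
(0.6, -0.2, 0.3, 1.4) xyz [-0.2624, -0.0923, -0.085] dr [-0.003, -0.0, 0.079]Traceback (most recent call last):
  File "<stdin>", line 9, in <module>
IndexError: list index out of range
```

View pics/s30.png

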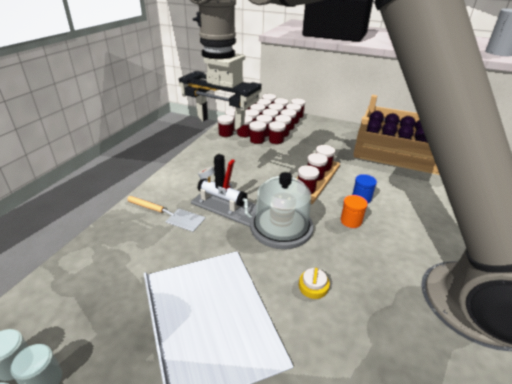

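View pics/t30z.png

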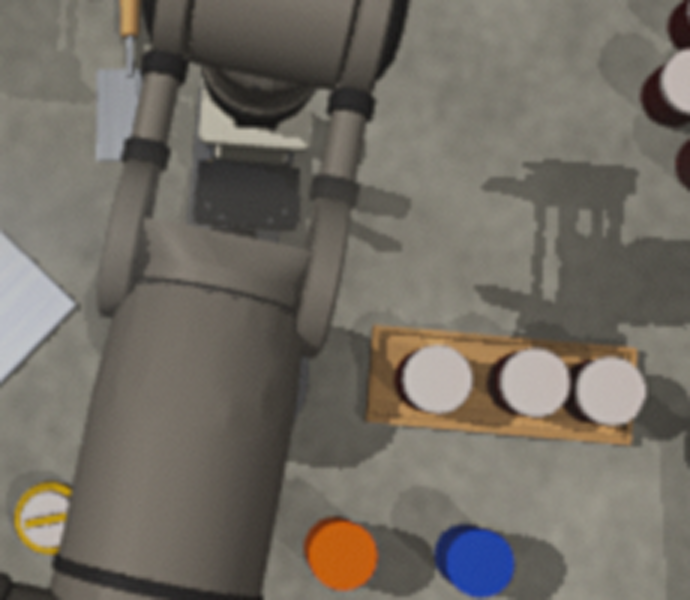

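View pics/w30.png

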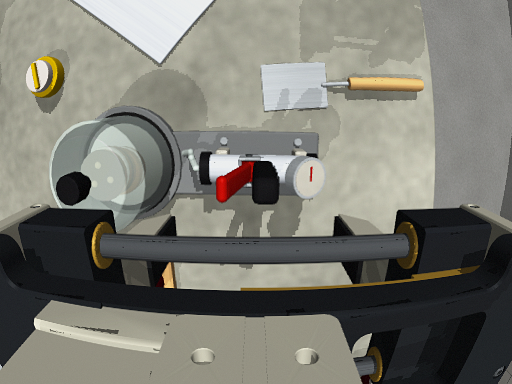

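Run:
```python
from h import *
print(bot.hand_in())
```

```text
the job is handed in; nothing more can be done
None
```

The job is done and handed in, at about 62 s of the 210 s allowed; the hand-in gives no verdict.

- **Jar:** The jam jar stands upright in the free place of the tray. The last top view shows three upright jars there.
- **Rounds:** All five rounds were present and are stacked flat on the plate. The four tops I checked lay within about 1–2 mm of each other. The second round is about 4–5 mm off-centre, which I left.
- **Dome:** It was set down gently, with contact felt at the height expected for the gasket. It looks flat on its seat and well centred in the side and wrist views.
- **Pump:** I made four full squeezes; each closed the jaws to about 33 mm against the 34 mm expected. I checked the spring-back in the side picture after the first and last squeezes, and the red bar matched its released position both times. After the second and third I only opened the jaws fully.
- **Other things:** The other jars, timer, spatula and look-alikes appear unmoved.
- **Failed check:** The last network lookup of the knob from the top camera found nothing, because the arm hid it. I relied on the side and wrist pictures instead.

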